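Open the photometer shutter with its knob and hold the cell in the beam

TASK

Fit the loose bar knob fully down onto the square shaft on top of the photometer's lamp housing and turn it anticlockwise (seen from above) to its stop, so that the shutter blade swings clear of the lens. Then lift the larger glass cell out of its rack by its two frosted broad faces only, never touching its clear end windows with the fingers, keep it upright, and hold it in the light path midway between lamp and detector, in the air, with its clear windows facing the two lenses and the beam passing through the middle of its windows. Finish while still holding it there, and leave everything else on the bench, the small cell included, where it is.

Things in the scene. Friction and masses are not known exactly. Their poses are not given: they have to be found in the camera images.
- photometer: Fixed to the bench: aluminium plate 110 (x) x 330 (y) x 12 mm with two grey housings, 50 mm wide in x, tops 112 mm up: lamp at +y (y 80 to 150 mm), detector at -y (y -75 to -125 mm). A 4 mm beam runs along its y axis at x = 0, 85 mm up, between round lenses (28 mm) with faces at y = +75 and -69 mm; the closed shutter blade hangs at y = +65 mm. Origin: centre of the underside.
- beam_mid (a point): The point of the light beam midway between the housings, at x = 0, y = 0, z = 85 mm of the photometer, with the photometer's axes: the beam runs along this point's y axis. Free space all round it; the base plate's top is 73 mm below.
- shaft_seat (a point): Centre of the collar (32 mm across, 119 mm above the bench) on the lamp housing, on which the knob comes to rest. The steel shaft rises from it: 16 x 16 mm square, 19 mm tall, its top 5 mm tapering to 10 x 10 mm. Its faces look along this point's x and y, which turn with the shutter; z up. The blade hangs from an arm towards -y.
- shutter (a joint): Turn of shaft and shutter blade about the vertical, rad: 0 is closed (blade before the lamp's lens, it starts at 0 to 0.15), growing anticlockwise seen from above to a firm stop at 1.15 (blade beside the housing). Friction about 0.06 N m; stays where it is left.
- knob: Loose aluminium bar knob standing bore down: 48 (x) x 28 (y) x 37 mm, flat ribbed sides, about 70 g. Blind square bore 18 x 18 mm, 21 mm deep, open below, centred, sides along the knob's x and y (fits the shaft in any of four quarter turns, with 0.13 rad of play either way). Origin: centre of its underside, which lies at shaft_seat when seated.
- rack: Grey cell rack fixed to the bench, 160 (x) x 46 (y) x 16 mm, with two equal pockets 10 mm deep (45 x 22.5 mm) at x = -37 and x = +37 mm; pocket floors 6 mm above the bench. Origin: centre of its underside; z up.
- cell: The larger glass cell: 42.5 (x) x 20 (y) x 50 mm, white cover in the top 4 mm, about 50 g, standing in one of the rack's pockets, x along the rack. Its broad faces (+y and -y, 20 mm apart) are frosted white: grip these. The narrow end faces (+x and -x) are clear windows; light must pass along its x axis. Origin: centre of its underside.
- cell_window (a point): Point on the larger cell's middle axis 25 mm above its underside, where the beam should pass; axes as the cell's. The clear windows are 16 mm wide inside.
- monitor: Computer monitor, fixed, an obstacle: its screen stands upright across the back of the bench, 30 mm thick (x), 405 mm wide (y), from 88 to 403 mm above the bench; its foot is 170 x 220 x 12 mm. Keep arm and gripper nearer the robot than it. Origin: centre of the foot, on the bench.
- small_cell: Small square cell, 12.5 x 12.5 x 45 mm, standing in the other pocket of the rack; not wanted, leave it there. Origin: centre of its underside.
- timer: Bench timer lying on its back, 62 x 62 x 18 mm; bystander. Origin: centre of its underside.
- tape_roll: Roll of tape lying flat, 75 mm across, 19 mm high; bystander. Origin: centre of its underside.
- felt_pen: Felt pen lying along y, 12 x 131 x 13 mm; bystander. Origin: centre of its underside.
- tweezers: Tweezers lying flat along y, 18 x 118 x 8 mm; bystander. Origin: centre of its underside.
- beaker: Glass beaker, 55 mm across, 70 mm high; bystander. Origin: centre of its underside.
- bottle_blank: Clear screw-cap bottle with blue cap, 61 mm across, 120 mm high; bystander. Origin: centre of its underside.
- petri_dish: Shallow clear dish, 57 mm across, 13 mm high, with small fittings in it; bystander. Origin: centre of its underside.
Things that resemble listed ones, but are neither listed nor needed, are in the scene too. What is shaped like the cell but brown or purple is not meant. What is shaped like the knob but brown is not meant.

How it is judged:
On the way, in this order (a step that is already met when the one before it is completed fails the run):
1. the knob is fully down on the square shaft (z of knob in the frame of shaft_seat between -0.003 and 0.003 m and horizontal distance between knob and shaft_seat below 0.004 m and angle between knob's own z axis and vertical below 0.08 rad), for 0.2 s.
2. the shutter is turned open with the knob in place (all of step 1 and value of joint shutter above 1 rad), for 0.2 s.
3. the larger cell is lifted clear of the rack, gripped on both frosted faces (height (world z) of cell above 0.03 m and contact force between each of cell_c0, cell_c1 and the fingers above 1 N), for 0.2 s.
At the end, for the whole second after the job is handed in: Knob seated (to 3 mm in height, 4 mm sideways), shutter past 1.0 rad; fingers grip both frosted faces of the larger cell, still, upright to 0.1 rad, clear of photometer and rack; its window point within 6 mm sideways, 8 mm in height, 20 mm along the beam of beam_mid, x axis within 0.14 rad of it (all of step 2 and contact force between each of cell_c0, cell_c1 and the fingers above 1 N and x of cell_window in the frame of beam_mid between -0.006 and 0.006 m and y of cell_window in the frame of beam_mid between -0.02 and 0.02 m and z of cell_window in the frame of beam_mid between -0.008 and 0.008 m and angle between the x axis of cell and the y axis of beam_mid, either way round below 0.14 rad and angle between cell's own z axis and vertical below 0.1 rad and linear speed of cell below 0.02 m/s and contact force between cell and photometer below 0.1 N and contact force between cell and rack below 0.1 N); the arm keeps its last pose, push and grip.
It fails at once if the gripper touches a clear window of the larger cell (over 0.5 N) (contact force between any of cell_c2, cell_c3 and the fingers above 0.5 N).
It fails at once if the larger cell is tipped by more than 0.4 rad (angle between cell's own z axis and vertical above 0.4 rad).
It fails at once if a bystander is moved by more than 25 mm (distance of any of small_cell, timer, tape_roll, felt_pen, tweezers, beaker, bottle_blank, petri_dish from where it was at the start of the episode above 0.025 m).
It also fails if it takes over 67 s, if anything falls off the work surface, if the arm or the gripper's body presses on something with over 40 N, if the wrist force passes 120 N, or if a joint passes its speed limit or range.

ROBOT

A 7-joint arm with a two-finger parallel gripper is mounted at the origin on a cart in front of the work surface, level with it; the furniture and walls round the work are solid. World frame = base frame: x ahead of the robot, y to its left, z up, the work surface at z = 0. Lengths are in m, angles in rad, forces in N, time in s.
With the tool pointing down it reaches from about 0.425 to 0.925 m from the base axis. Payload 6.8 kg.
Tool frame: the origin (TCP) lies on the centre line of the jaws, within the pads' length; the fingertips stand 19 mm ahead of it and the grasp point (between the pads) is the TCP (r.tip_extent is the y of the fingertips in the tool frame, in m); y points along the fingers, z is the direction in which the jaws open and shut, and the axes are right-handed (so a half turn about y gives the same grasp; the last joint's range is limited). The gripper opens to 85 mm and grips with 20 to 120 N. Pads are 22 mm wide; open, the fingers measure 114 mm over their backs; the gripper's body (76 mm by 85 mm) begins 54 mm behind the grasp point. The pads swing forward as they close: fully open they stand 13 mm farther back than shut.
Start: joints at [1.157, 0.477, 0.022, 1.555, -0.011, 1.109, -0.083], TCP at [0.203, -0.644, 0.25] pointing down, gripper open.
Joint ranges: [-2.96, 2.96], [-0.34, 2.1], [-1.41, 1.46], [0.24, 2.44], [-1.37, 4.51], [0.17, 1.92], [-2.96, 2.96]. Speed limits (rad/s): [2.39, 2.39, 3.14, 3.14, 3.14, 3.14, 3.14].

INTERFACE

Orientations are given as a rotation vector (axis times angle).
In Python, from bench import r gives the robot as it stands. The module is installed in compiled form; this text tells all that it offers.
- The arm moves only by the tool jog_arm, never from a script. Its argument "motion" is a list of rows, each a list of 3 entries, a list of its own where there are three numbers: the opening, from 0 (shut) to 1 (fully open), then the shift along the tool's x, y, z in m, then the turn, a rotation vector about the tool's x, y, z in degrees. A call has 1 to 10 rows; each row shifts and turns the commanded pose from where the row before left it, along the tool's axes as they then stand; what a row does not reach is not made up. A row lasts 1/12 s, in which the tool goes at most 41.7 mm and 7.16 degrees, less where a joint would pass 70% of its speed; a pose out of reach is approached as far as the arm can. A call with a gripper value outside its range is refused whole. The fingers move at their own pace and stop on an object; "force" is the grip in N (left out, the last holds). Time passes only in rows, so rows that do not move let the fingers close. It gives the time, the measured TCP pose, the force and the opening at its end, in the units of the state.
- r.get_obs(): the state, without advancing time (a new reading comes with each control period).
- r.grab_frame(name): name is "side" or "top"; returns a dict with "image" (420x560x3 uint8, red, green, blue), "range_z" (420x560 float32, m along the optical axis (not along the pixel's ray), 0 where there is no reading), "fx", "fy", "cx", "cy" (pixels), "k1" (the pictures are not rectified: a ray, as slopes to the right and down, at radius r is drawn at 1 + k1 r^2 times it, then the intrinsics apply), "xyz" and "orientation" of the camera in the world. Camera axes: x right, y down, z forward; pixel columns grow to the right and rows downward; lengths in m; the calibration is good to about 2 mm. A picture is of the moment at which its call begins.
- r.hand_in(): hands the job in, once; it reports no verdict.
The state is a dict: "clock": time; "joints": joint angles; "qvel": joint speeds; "tau": joint torques, N m; "tcp_pos": TCP position; "orientation": TCP orientation; "contact_force": force on the tool from outside, world axes, zero at the start; "moment": the same for the moment, N m; "grip_width": finger opening in m.
Only numpy, scipy, OpenCV 4.12 (cv2) and the standard library are available. Lean on these libraries where they do the work, as an engineer would, in place of code of your own. Each camera call takes 0.05 s, during which the arm holds its last target.

## Working session

There is one attempt and no reset: what is moved stays moved. The work goes in short steps, Python scripts to look and compute and a tool call to move; the robot and the scene stay as the last step left them, time stands still between calls to the robot, and variables do not carry over. Pictures are saved under pics/ and viewed, and the job is handed in when it is done.

Besides the shell and the picture viewer there is one more tool, called after "Request:" by a JSON object that holds its "api" and its "payload". jog_arm: Moves the arm, as the interface text tells. Its arguments: {"type":"object","properties":{"motion":{"type":"array","items":{"type":"array"}},"force":{"type":"number"}},"required":["motion"]}

```bash
mkdir -p pics; cat > h.py <<'E'
import numpy as np, cv2
from scipy.spatial.transform import Rotation as R
from bench import r
def cam(f):
    K=np.array([[f['fx'],0,f['cx']],[0,f['fy'],f['cy']],[0,0,1.]]); D=np.array([f['k1'],0,0,0,0.])
    o=np.array(f['orientation'],float)
    M=R.from_rotvec(o).as_matrix() if o.size==3 else (R.from_quat(o).as_matrix() if o.size==4 else o.reshape(3,3))
    return K,D,M,np.array(f['xyz'])
def rays(f,uv):
    K,D,M,c=cam(f)
    n=cv2.undistortPoints(np.array(uv,float).reshape(-1,1,2),K,D).reshape(-1,2)
    return c,(M@np.c_[n,np.ones(len(n))].T).T
def onplane(f,uv,z):
    c,d=rays(f,uv); t=(z-c[2])/d[:,2]; return c+d*t[:,None]
def proj(f,P):
    K,D,M,c=cam(f); p=(M.T@(np.atleast_2d(P)-c).T)
    rv=cv2.Rodrigues(M.T)[0]; return cv2.projectPoints(np.atleast_2d(P).astype(float),rv,-M.T@c,K,D)[0].reshape(-1,2)
def cloud(f):
    h,w=f['range_z'].shape; v,u=np.mgrid[:h,:w]
    c,d=rays(f,np.c_[u.ravel(),v.ravel()]); P=c+d*f['range_z'].reshape(-1,1)
    P[f['range_z'].ravel()==0]=np.nan
    return P.reshape(h,w,3)
def save(n,im,s=1):
    im=cv2.resize(im,None,fx=s,fy=s,interpolation=cv2.INTER_CUBIC) if s!=1 else im
    cv2.imwrite('pics/'+n+'.png',im[:,:,::-1])
E
python3 - <<'E'
from h import *
import pickle
for n in('side','top'):
    f=r.grab_frame(n); save(n+'0',f['image'],1.4); pickle.dump(f,open(n+'0.pkl','wb'))
    print(n,{k:f[k] for k in f if k not in('image','range_z')})
print(r.get_obs(), r.tip_extent)
E
```

```text
side {'fx': 410.7470049716221, 'fy': 410.7470049716221, 'cx': 275.36912745049483, 'cy': 207.0459300627439, 'k1': 0.02144612033844928, 'xyz': array([-0.15819985,  0.94908604,  0.82075878]), 'orientation': array([-0.73519869,  2.3976717 , -1.33041232])}
top {'fx': 391.21452314603806, 'fy': 391.21452314603806, 'cx': 278.86916042539934, 'cy': 212.25282941951713, 'k1': -0.0688801253806429, 'xyz': array([ 0.19137936, -0.02067636,  1.66439932]), 'orientation': array([-2.08919739,  2.13311664, -0.19845994])}
{'clock': 0.1, 'joints': array([ 1.15686897,  0.47773279,  0.02233006,  1.55633345, -0.01150912,
        1.10927072, -0.08309175]), 'qvel': array([ 0.00045255, -0.00344104,  0.00024562, -0.00261923, -0.0009227 ,
        0.00030795,  0.00101974]), 'tau': array([ 4.54625260e-03, -5.97761965e+01,  1.61360465e+00, -2.81955564e+01,
        1.28480309e-02,  5.04329684e-03,  4.87730108e-05]), 'tcp_pos': array([ 0.20308692, -0.64321418,  0.24942043]), 'orientation': array([-0.31738338,  2.05841857, -2.05513348]), 'contact_force': array([ 0.01868538, -0.48535879, -0.98850805]), 'moment': array([-0.01943736,  0.02533614,  0.00602421]), 'grip_width': 0.08533402564235773} 0.019
```

View pics/side0.png

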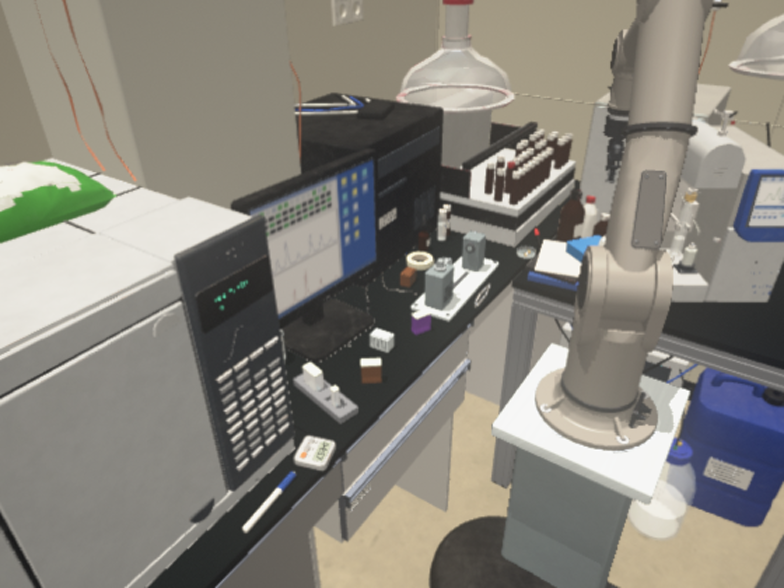

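View pics/top0.png

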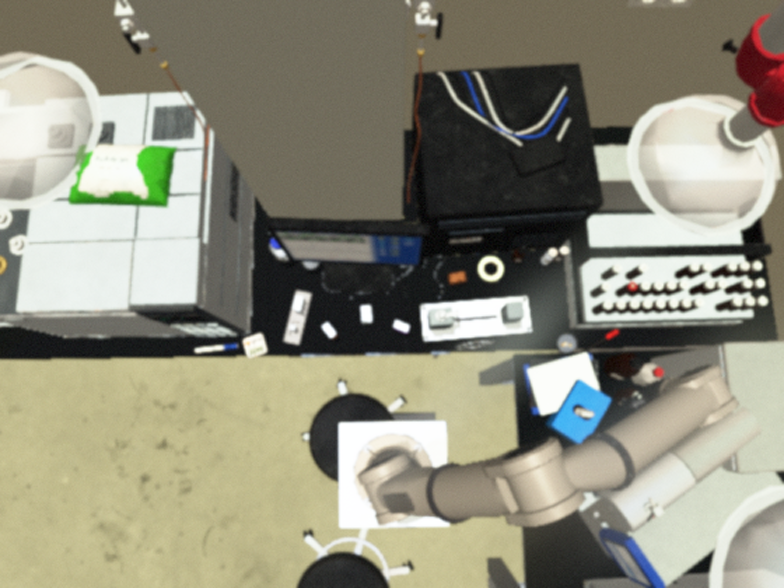

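The side view shows the photometer at about (455,275), the knob at about (381,340), a purple block at (421,322), a brown one at (371,370) and the rack at (325,390). I'll crop in on these.

```bash
python3 - <<'E'
from h import *
import pickle
s=pickle.load(open('side0.pkl','rb'));t=pickle.load(open('top0.pkl','rb'))
save('s_crop1',s['image'][160:310,200:370],4.5)
save('t_crop1',t['image'][165:265,170:390],3.6)
E
```

```text
(no output)
```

View pics/s_crop1.png

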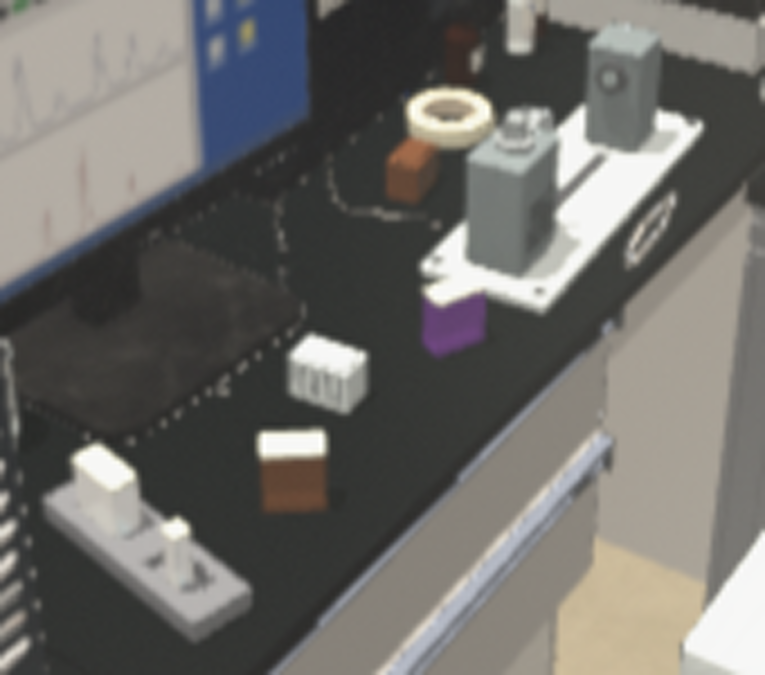

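View pics/t_crop1.png

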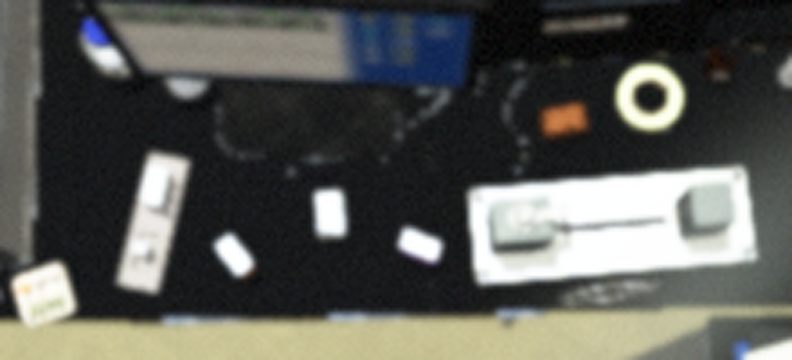

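```bash
python3 - <<'E'
from h import *
import pickle
s=pickle.load(open('side0.pkl','rb'));t=pickle.load(open('top0.pkl','rb'))
C=cloud(t);S=cloud(s)
for n,(u,v) in dict(knob=(261.7,224),rack1=(203,222),bigc=(214,217),small=(210,234),lamp=(313,227),det=(367,223),plate=(345,241),bench=(280,215),browncell=(235,236)).items():
    u,v=int(u),int(v); print('top',n,np.round(np.nanmedian(C[v-1:v+2,u-1:u+2].reshape(-1,3),0),4))
for n,(u,v) in dict(knob=(200+320/4.5,160+355/4.5),bigc=(200+105/4.5,160+465/4.5),lamp=(200+490/4.5,160+150/4.5),det=(200+625/4.5,160+40/4.5),bench=(200+380/4.5,160+260/4.5)).items():
    u,v=int(u),int(v); print('side',n,np.round(np.nanmedian(S[v-1:v+2,u-1:u+2].reshape(-1,3),0),4))
# points by height from merged clouds
im=t['image'].astype(int); V=im.max(2); hsv=cv2.cvtColor(t['image'],cv2.COLOR_RGB2HSV)
for n,(u0,u1,v0,v1,z,th) in dict(knob=(254,270,214,234,.037,120),rack=(200,226,204,250,.016,110),plate=(298,386,208,248,.012,110)).items():
    m=(V[v0:v1,u0:u1]>th).astype(np.uint8)
    cs,_=cv2.findContours(m,cv2.RETR_EXTERNAL,cv2.CHAIN_APPROX_NONE); c=max(cs,key=cv2.contourArea)
    pts=c.reshape(-1,2)+[u0,v0]; P=onplane(t,pts,z)
    rect=cv2.minAreaRect(P[:,:2].astype(np.float32)*1000); print(n,rect)
E
```

```text
top knob [0.4717 0.0721 0.0375]
top rack1 [ 4.918e-01  3.267e-01 -3.000e-04]
top bigc [0.5021 0.2682 0.0556]
top small [0.4307 0.2844 0.0536]
top lamp [ 0.4401 -0.1403  0.1219]
top det [ 0.4537 -0.3588  0.1116]
top plate [ 0.3956 -0.2844 -0.0006]
top bench [ 5.151e-01 -8.800e-03  2.000e-04]
top browncell [0.4208 0.1803 0.05  ]
side knob [0.4757 0.0758 0.0366]
side bigc [0.5067 0.2728 0.0548]
side lamp [ 0.459  -0.1281  0.112 ]
side det [ 0.4629 -0.3586  0.1111]
side bench [ 0.542  -0.0994 -0.001 ]
knob ((473.51031494140625, 71.9789810180664), (33.91383361816406, 55.808563232421875), 89.2845458984375)
rack ((470.1278381347656, 283.3621826171875), (53.573020935058594, 166.70957946777344), 77.23694610595703)
plate ((451.6524353027344, -264.40472412109375), (128.8275604248047, 342.2228698730469), 3.6495673656463623)
```

```bash
python3 - <<'E'
from h import *
import pickle
fr={n:pickle.load(open(n+'0.pkl','rb')) for n in('side','top')}
CL={n:cloud(fr[n]) for n in fr}
box=dict(knob=(.43,.52,.03,.12,.032,.042),bigc=(.46,.56,.23,.31,.050,.062),small=(.38,.47,.26,.31,.045,.058),rack=(.36,.60,.23,.35,.011,.022),
 lamp=(.38,.52,-.22,-.08,.107,.117),collar=(.38,.52,-.22,-.08,.1175,.126),shaft=(.38,.52,-.22,-.08,.130,.150),det=(.38,.52,-.42,-.3,.106,.118),plate=(.35,.55,-.45,-.08,.006,.019),
 purple=(.38,.47,-.08,.02,.04,.06),brown=(.38,.48,.14,.22,.04,.06),bknob=(.5,.6,-.25,-.05,.03,.045))
for k,b in box.items():
    for n,C in CL.items():
        P=C.reshape(-1,3); m=(P[:,0]>b[0])&(P[:,0]<b[1])&(P[:,1]>b[2])&(P[:,1]<b[3])&(P[:,2]>b[4])&(P[:,2]<b[5])
        Q=P[m]
        if len(Q)<3: print(k,n,len(Q));continue
        rc=cv2.minAreaRect((Q[:,:2]*1000).astype(np.float32))
        print(k,n,len(Q),'mean',np.round(Q.mean(0)*1000,1),'rect',np.round(rc[0],1),np.round(rc[1],1),round(rc[2],1))
E
```

```text
knob side 77 mean [469.4  75.6  35.9] rect [470.7  74.3] [48.3 28.5] 3.2
knob top 54 mean [470.4  72.4  36.6] rect [469.9  72. ] [25.6 46.5] 89.7
bigc side 84 mean [502.  277.5  54.7] rect [503.1 276.4] [23.5 46. ] 81.8
bigc top 36 mean [504.6 274.5  55.6] rect [504.8 274.6] [16.  43.1] 72.8
small side 24 mean [430.9 293.8  49.2] rect [431.5 292.7] [14.5 16.3] 8.7
small top 9 mean [431.4 289.5  52.3] rect [432.9 289.4] [13.3 10. ] 0.7
rack side 439 mean [455.6 292.9  15.5] rect [466.6 285.5] [ 48.3 161.7] 76.8
rack top 234 mean [462.7 283.1  15.9] rect [479.5 281.4] [ 58.5 181.8] 82.8
lamp side 119 mean [ 441.3 -141.1  111.6] rect [ 445.5 -154.2] [50.3 91.6] 8.1
lamp top 154 mean [ 446.  -147.4  112.4] rect [ 446.2 -155.1] [49.6 84.7] 0.1
collar side 29 mean [ 442.4 -151.5  119.6] rect [ 441.3 -161.8] [62.3 30. ] 81.7
collar top 40 mean [ 446.8 -159.2  120.1] rect [ 449.3 -154.8] [34.6 82.7] 16.2
shaft side 15 mean [ 443.3 -143.6  134.6] rect [ 442.8 -144.2] [17.4 12.6] 77.0
shaft top 17 mean [ 447.3 -146.1  136.3] rect [ 447.7 -147.4] [15.9 13.4] 88.0
det side 83 mean [ 456.1 -356.8  110.2] rect [ 456.6 -359.6] [49.  49.6] 3.4
det top 136 mean [ 459.8 -360.9  111.6] rect [ 460.1 -362. ] [50.3 52.6] 4.8
plate side 826 mean [ 431.9 -241.3   11.3] rect [ 441.7 -256.9] [341.1 173.4] 83.2
plate top 1414 mean [ 449.5 -264.    11.9] rect [ 452.4 -264.9] [366.1 193.5] 89.8
purple side 77 mean [426.2 -28.5  47.3] rect [426.5 -31.2] [45.5 25.5] 67.2
purple top 54 mean [429.3 -32.3  49.1] rect [429.9 -32.1] [42.7 20.7] 64.3
brown side 90 mean [420.2 187.6  47.5] rect [420.8 185.3] [38.9 24.6] 35.9
brown top 50 mean [422.2 183.6  50.9] rect [422.1 183.8] [42.6 19.4] 38.1
bknob side 52 mean [ 575.7 -202.7   35. ] rect [ 577.5 -203.6] [28.9 48.9] 12.3
bknob top 69 mean [ 577.9 -206.9   36.3] rect [ 579.2 -207. ] [29.2 48.1] 9.1
```

```bash
python3 - <<'E'
from h import *
import pickle
fr={n:pickle.load(open(n+'0.pkl','rb')) for n in('side','top')}
CL={n:cloud(fr[n]) for n in fr}
o=r.get_obs(); print(np.round(R.from_rotvec(o['orientation']).as_matrix(),3))
for n,C in CL.items():
    P=C.reshape(-1,3)
    m=(P[:,0]>.40)&(P[:,0]<.49)&(P[:,1]>-.235)&(P[:,1]<-.165)&(P[:,2]>.04)&(P[:,2]<.2)
    print(n); print(np.round(P[m][np.argsort(P[m][:,1])]*1000,0).astype(int).tolist())
    m=(P[:,0]>.40)&(P[:,0]<.8)&(P[:,1]>.3)&(P[:,1]<.5)&(P[:,2]>.1)
    if m.any(): print('instr ymin',np.round(np.percentile(P[m],[0,1,5],axis=0),3))
    m=(P[:,0]>.40)&(P[:,0]<.9)&(P[:,1]>-.1)&(P[:,1]<.3)&(P[:,2]>.12)&(P[:,2]<.41)
    if m.any(): print('monitor',np.round(np.percentile(P[m],[0,1,5],axis=0),3), P[m][np.argmin(P[m][:,0])])
# zoom lamp
s=fr['side'];t=fr['top']
save('lampS',cv2.resize(s['image'][175:225,295:335],None,fx=10,fy=10,interpolation=cv2.INTER_NEAREST))
save('lampT',cv2.resize(t['image'][205:248,295:345],None,fx=12,fy=12,interpolation=cv2.INTER_NEAREST))
E
```

```text
[[-0.954 -0.001  0.301]
 [-0.301  0.002 -0.954]
 [ 0.    -1.    -0.002]]
side
[[451, -199, 106], [442, -198, 101], [467, -197, 114], [446, -197, 108], [442, -197, 114], [462, -197, 112], [445, -196, 105], [453, -196, 103], [449, -195, 104], [445, -195, 114], [441, -195, 111], [453, -195, 115], [445, -194, 118], [444, -194, 102], [448, -193, 118], [464, -192, 113], [439, -192, 109], [453, -187, 119], [444, -186, 118], [447, -185, 114], [427, -185, 108], [447, -183, 119], [451, -183, 118], [454, -182, 117], [425, -181, 106], [448, -180, 107], [423, -179, 95], [423, -179, 99], [423, -178, 104], [447, -177, 117], [430, -176, 111], [442, -176, 107], [421, -176, 93], [442, -176, 111], [423, -175, 48], [423, -175, 60], [438, -175, 113], [426, -175, 113], [424, -174, 77], [425, -174, 109], [422, -173, 57], [423, -173, 82], [421, -173, 45], [425, -172, 44], [422, -172, 70], [424, -172, 107], [422, -171, 75], [420, -171, 42], [421, -171, 67], [422, -171, 87], [423, -171, 99], [431, -171, 113], [422, -170, 92], [424, -170, 54], [420, -169, 56], [443, -169, 118], [422, -169, 97], [425, -168, 92]
[... 1296 characters left out ...]
, 111], [437, -173, 113], [425, -173, 108], [424, -173, 63], [429, -173, 112], [447, -172, 123], [470, -170, 110], [466, -170, 111], [462, -170, 109], [458, -170, 108], [423, -170, 93], [438, -170, 106], [453, -169, 116], [441, -169, 113], [445, -169, 115], [448, -169, 118], [433, -169, 112], [429, -169, 112], [425, -169, 112], [423, -168, 73], [470, -166, 111], [462, -166, 109], [422, -166, 45], [423, -166, 96], [465, -166, 115], [457, -166, 112], [441, -165, 112], [437, -165, 111], [445, -165, 115]]
instr ymin [[0.406 0.3   0.1  ]
 [0.408 0.302 0.112]
 [0.419 0.309 0.161]]
monitor [[ 0.596 -0.1    0.12 ]
 [ 0.598 -0.098  0.125]
 [ 0.601 -0.093  0.143]] [ 0.59553097 -0.08467109  0.13088429]
```

```bash
python3 - <<'E'
import cv2
a=cv2.imread('pics/lampS.png');b=cv2.imread('pics/lampT.png')
import numpy as np
h=500;a=cv2.resize(a,(400,500));b=cv2.resize(b,(395,340));c=np.zeros((500,800,3),np.uint8);c[:,:400]=a;c[:340,405:]=b
cv2.imwrite('pics/lampST.png',c)
E
```

```text
(no output)
```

View pics/lampST.png

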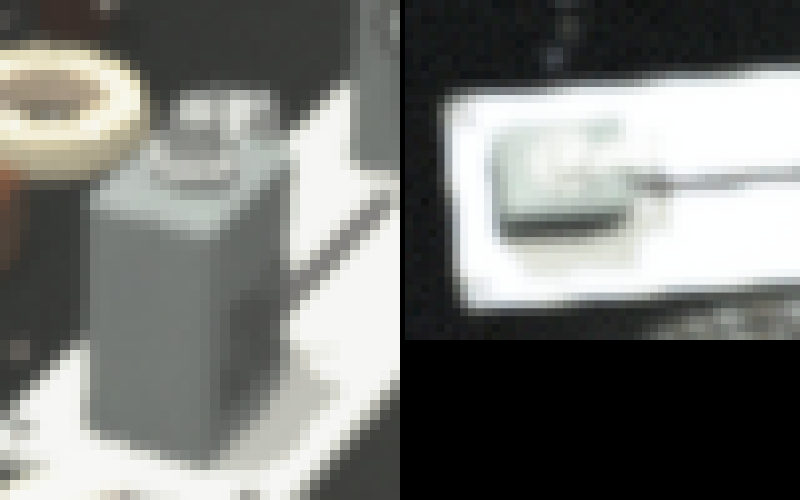

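```bash
cat >> h.py <<'E'
def plan(pos,yaw_deg):
    """delta in current tool axes; yaw of tool z axis"""
    o=r.get_obs(); M=R.from_rotvec(o['orientation']).as_matrix()
    d=M.T@(np.array(pos)-o['tcp_pos'])
    y=np.degrees(np.arctan2(M[1,2],M[0,2])); dy=(yaw_deg-y+180)%360-180
    print('t',round(o['clock'],2),'tcp',np.round(o['tcp_pos'],4),'yaw',round(y,2),'tilt',np.round(np.degrees(M[:2,1]),2),'w',round(o['grip_width'],4),'F',np.round(o['contact_force'],1),'q',np.round(o['joints'],2))
    print(' shift tool mm',np.round(d*1000,1),'n>=',round(np.linalg.norm(d)/.0417,1),' turn about tool y deg',round(-dy,2),'(world ccw',round(dy,2),')')
E
python3 - <<'E'
from h import *
import pickle
for n in('side','top'):
    P=cloud(pickle.load(open(n+'0.pkl','rb'))).reshape(-1,3)
    m=(P[:,0]>.40)&(P[:,0]<.56)&(P[:,1]>.2)&(P[:,1]<.6)&(P[:,2]>.08)&(P[:,2]<.5)
    if m.any(): print(n,np.round(np.percentile(P[m],[0,1,5,50],axis=0),3))
E
```

```text
side [[0.403 0.43  0.08 ]
 [0.406 0.435 0.088]
 [0.407 0.444 0.117]
 [0.41  0.528 0.366]]
top [[0.405 0.423 0.08 ]
 [0.407 0.426 0.094]
 [0.408 0.428 0.141]
 [0.469 0.473 0.473]]
```

Request:
{"api": "jog_arm", "payload": {"motion": [[1,[-0.031,0,-0.026],[0,0,0]],[1,[-0.031,0,-0.026],[0,0,0]],[1,[-0.031,0,-0.026],[0,0,0]],[1,[-0.031,0,-0.026],[0,0,0]],[1,[-0.031,0,-0.026],[0,0,0]],[1,[-0.031,0,-0.026],[0,0,0]],[1,[-0.031,0,-0.026],[0,0,0]],[1,[-0.031,0,-0.026],[0,0,0]],[1,[-0.031,0,-0.026],[0,0,0]],[1,[-0.031,0,-0.026],[0,0,0]]]}}

```text
clock: 0.93
tcp_pos: [0.421, -0.3005, 0.2502]
orientation: [-0.317, 2.057, -2.057]
contact_force: [0.9, -0.8, 0.2]
grip_width: 0.0854
```

```bash
python3 -c "
from h import *
plan([.470,.0735,.25],-88.5)"
```

```text
t 0.93 tcp [ 0.421  -0.3005  0.2502] yaw -72.49 tilt [-0.02  0.  ] w 0.0854 F [ 0.9 -0.8  0.2] q [ 0.64  0.23 -0.16  1.92  0.04  1.   -0.81]
 shift tool mm [-1.593e+02  2.000e-01 -3.420e+02] n>= 9.0  turn about tool y deg 16.01 (world ccw -16.01 )
```

Request:
{"api": "jog_arm", "payload": {"motion": [[1,[-0.0159,0,-0.0342],[0,0,0]],[1,[-0.0159,0,-0.0342],[0,0,0]],[1,[-0.0159,0,-0.0342],[0,0,0]],[1,[-0.0159,0,-0.0342],[0,0,0]],[1,[-0.0159,0,-0.0342],[0,0,0]],[1,[-0.0159,0,-0.0342],[0,0,0]],[1,[-0.0159,0,-0.0342],[0,0,0]],[1,[-0.0159,0,-0.0342],[0,0,0]],[1,[-0.0159,0,-0.0342],[0,0,0]],[1,[-0.0159,0,-0.0342],[0,0,0]]]}}

```text
clock: 1.77
tcp_pos: [0.4689, 0.0732, 0.2502]
orientation: [-0.317, 2.057, -2.057]
contact_force: [0.7, 0.8, -0.1]
grip_width: 0.0855
```

Request:
{"api": "jog_arm", "payload": {"motion": [[1,[0,0.03,0],[0,5.4,0]],[1,[0,0.03,0],[0,5.3,0]],[1,[0,0.03,0],[0,5.3,0]],[1,[0,0.03,0],[0,0,0]],[1,[0,0,0],[0,0,0]],[1,[0,0,0],[0,0,0]]]}}

```text
clock: 2.27
tcp_pos: [0.468, 0.0714, 0.1294]
orientation: [-0.035, 2.209, -2.21]
contact_force: [0.1, -0.4, 0.5]
grip_width: 0.0852
```

```bash
python3 - <<'E'
from h import *
plan([.470,.0735,.030],-88.5)
s=r.grab_frame('side');t=r.grab_frame('top')
a=cv2.resize(s['image'][180:280,220:320],(400,400),interpolation=cv2.INTER_CUBIC)
b=cv2.resize(t['image'][180:260,210:310],(400,320),interpolation=cv2.INTER_CUBIC)
c=np.zeros((400,800,3),np.uint8);c[:,:400]=a;c[:320,400:]=b;save('app1',c)
E
```

```text
t 2.27 tcp [0.468  0.0714 0.1294] yaw -88.42 tilt [-0.22 -0.03] w 0.0852 F [ 0.1 -0.4  0.5] q [ 0.05  0.34 -0.39  2.11  0.19  0.72 -2.01]
 shift tool mm [-2.4 99.4 -2.1] n>= 2.4  turn about tool y deg 0.08 (world ccw -0.08 )
```

View pics/app1.png

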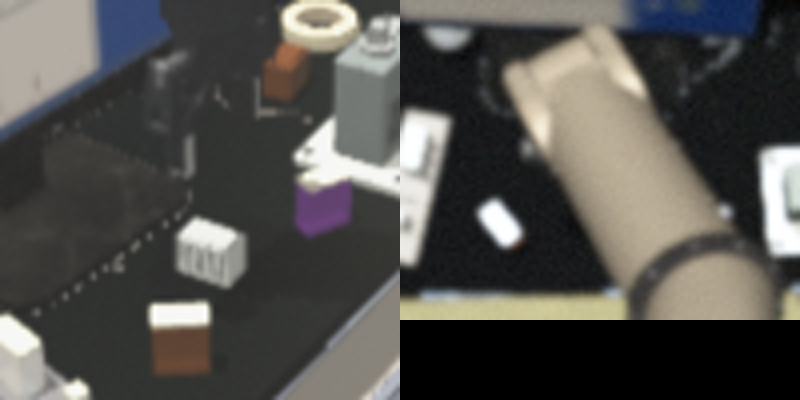

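Request:
{"api": "jog_arm", "payload": {"motion": [[1,[-0.0024,0.033,-0.0021],[0,0,0]],[1,[0,0.033,0],[0,0,0]],[1,[0,0.033,0],[0,0,0]],[1,[0,0,0],[0,0,0]],[0.3,[0,0,0],[0,0,0]],[0.2,[0,0,0],[0,0,0]],[0.1,[0,0,0],[0,0,0]],[0,[0,0,0],[0,0,0]],[0,[0,0,0],[0,0,0]],[0,[0,0,0],[0,0,0]]], "force": 50}}

```text
clock: 3.2
tcp_pos: [0.4729, 0.0739, 0.0331]
orientation: [-0.026, 2.207, -2.207]
contact_force: [-1.7, -0.9, 11.8]
grip_width: 0.0269
```

```bash
python3 - <<'E'
from h import *
plan([.470,.0735,.030],-88.5)
s=r.grab_frame('side')
save('grip1',cv2.resize(s['image'][200:270,230:320],(720,560),interpolation=cv2.INTER_CUBIC))
E
```

```text
t 3.2 tcp [0.4729 0.0739 0.0331] yaw -88.49 tilt [0.18 0.01] w 0.0269 F [-1.7 -0.9 11.8] q [-0.03  0.52 -0.31  2.15  0.32  0.51 -2.12]
 shift tool mm [2.9 3.1 0.3] n>= 0.1  turn about tool y deg 0.01 (world ccw -0.01 )
```

View pics/grip1.png

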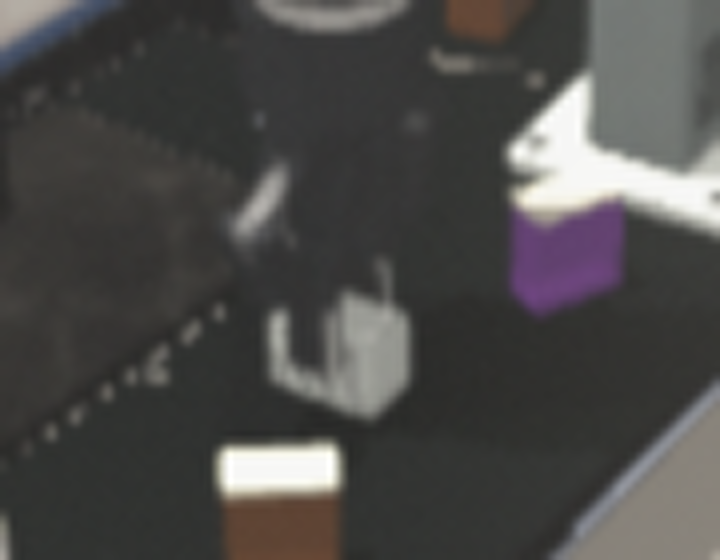

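Request:
{"api": "jog_arm", "payload": {"motion": [[0,[0,-0.02,0],[0,0,0]],[0,[0,-0.035,0],[0,0,0]],[0,[0,-0.035,0],[0,0,0]],[0,[0,-0.035,0],[0,0,0]],[0,[0,-0.035,0],[0,0,0]],[0,[0,-0.02,0],[0,0,0]],[0,[0,0,0],[0,0,0]],[0,[0,0,0],[0,0,0]]]}}

```text
clock: 3.92
tcp_pos: [0.4722, 0.0737, 0.213]
orientation: [-0.025, 2.206, -2.206]
contact_force: [-0.1, -0.4, -1.0]
grip_width: 0.0269
```

```bash
python3 - <<'E'
from h import *
plan([.4453,-.1449,.210],-82)
s=r.grab_frame('side');t=r.grab_frame('top')
o=r.get_obs()['tcp_pos']
for n,f in(('side',s),('top',t)):
    C=cloud(f); uv=proj(f,o).ravel(); print(n,uv)
    P=C.reshape(-1,3); Q=P[(abs(P[:,0]-o[0])<.04)&(abs(P[:,1]-o[1])<.04)&(P[:,2]>o[2]-.045)&(P[:,2]<o[2]+.003)]
    print(len(Q)); 
    if len(Q)>5: print(np.round(np.percentile(Q,[0,5,50,95,100],axis=0)*1000,1))
u,v=proj(s,o).ravel().astype(int)
save('held1',cv2.resize(s['image'][v-30:v+40,u-40:u+40],(640,560),interpolation=cv2.INTER_CUBIC))
E
```

```text
t 3.92 tcp [0.4722 0.0737 0.213 ] yaw -88.5 tilt [0.22 0.01] w 0.0269 F [-0.1 -0.4 -1. ] q [ 0.09  0.23 -0.43  2.03  0.12  0.9  -1.95]
 shift tool mm [ 32.7   2.9 217.9] n>= 5.3  turn about tool y deg -6.5 (world ccw 6.5 )
side [271.25102191 191.43779181]
169
[[444.4  60.3 178.6]
 [445.7  63.7 181.6]
 [457.3  87.7 198.6]
 [491.1 101.  212.2]
 [495.6 103.3 213.6]]
top [257.93464671 216.40906228]
0
```

View pics/held1.png

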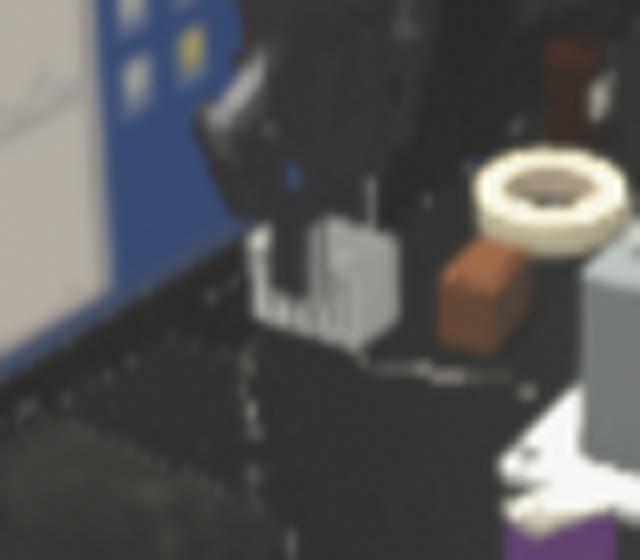

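```bash
python3 - <<'E'
from h import *
import pickle
a=0.06; X=np.array([np.cos(a),np.sin(a)]);Y=np.array([-np.sin(a),np.cos(a)])
c=np.array([.446,-.145])
def fit(Q,ax): # robust
    return np.round(np.median(Q@ax)*1000,1),len(Q)
for n in('side','top'):
    f=pickle.load(open(n+'0.pkl','rb')); P=cloud(f).reshape(-1,3)
    l=np.c_[(P[:,:2]-c)@X,(P[:,:2]-c)@Y,P[:,2]]*1000
    near=(abs(l[:,0])<60)&(abs(l[:,1])<60)
    # +y face (side cam): z 30..100
    m=near&(l[:,2]>25)&(l[:,2]<100)&(abs(l[:,0])<20)&(l[:,1]>20); print(n,'+y face local y',np.median(l[m,1]) if m.any() else None,m.sum())
    m=near&(l[:,2]>25)&(l[:,2]<100)&(abs(l[:,1])<28)&(l[:,0]<-15); print(n,'-x face local x',np.median(l[m,0]) if m.any() else None,m.sum())
    m=near&(l[:,2]>109)&(l[:,2]<115.5)
    print(n,'top x',np.round(np.percentile(l[m&(l[:,1]>-30),0],[1,3,97,99]),1),'y',np.round(np.percentile(l[m&(l[:,0]<-17),1],[0,2,98,100]),1),np.round(np.percentile(l[m&(l[:,0]>17),1],[0,2,98,100]),1))
    m=near&(l[:,2]>117.5)&(l[:,2]<122)&(l[:,1]>-18); print(n,'collar',m.sum(),np.round(np.percentile(l[m,:2],[0,100],axis=0),1).tolist(),np.round(l[m,:2].mean(0),1))
    m=near&(l[:,2]>136); print(n,'shaft top',m.sum(),np.round(l[m].mean(0),1))
    m=near&(l[:,2]>122);print(n,'shaft all',np.round(l[m],0).astype(int).tolist())
E
```

```text
side +y face local y 33.18614236802098 188
side -x face local x -25.046699816236057 126
side top x [-26.5 -25.7  21.   22.2] y [-29.9 -29.1  28.6  29.7] [-53.5 -47.7  34.2  34.9]
side collar 17 [[-17.2, -14.8], [13.5, 16.0]] [-5.5  5.1]
side shaft top 5 [ -3.4   1.7 137.2]
side shaft all [[1, -3, 138], [0, -9, 136], [3, 1, 136], [-5, 2, 138], [-6, -4, 136], [4, 6, 134], [-1, 9, 137], [-3, 5, 136], [-6, 4, 136], [-6, -5, 131], [-9, -6, 132], [4, 7, 131], [-1, 10, 133], [-1, 1, 129], [-6, 4, 132], [-9, 2, 132], [-8, -8, 127], [2, 9, 128], [2, 2, 125], [-3, 5, 128], [-5, 2, 127], [-9, 2, 128], [1, 4, 122], [-3, 5, 124], [-6, 2, 123], [-8, -1, 122]]
top +y face local y 33.16663422135338 12
top -x face local x -24.016167159005466 33
top top x [-23.6 -22.6  23.9  25.2] y [-34.5 -34.4  28.3  29.9] [-34.5 -34.5  28.1  30.4]
top collar 20 [[-20.5, -15.7], [15.8, 29.4]] [-0.4  3. ]
top shaft top 10 [ -0.4  -1.  138.5]
top shaft all [[9, 4, 131], [8, 1, 135], [7, -3, 139], [7, -7, 135], [6, -40, 127], [4, 5, 137], [3, 2, 144], [3, -3, 137], [3, -7, 135], [2, -44, 123], [1, 5, 132], [0, 1, 133], [-1, -2, 139], [-1, -6, 139], [1, -16, 123], [0, -28, 123], [-4, 6, 137], [-5, 2, 140], [-5, -2, 139], [-4, -6, 131], [-5, -10, 136], [-7, 1, 126], [-7, -11, 123], [-8, -15, 125], [-11, -2, 123], [-14, 2, 123]]
```

```bash
python3 - <<'E'
from h import *
plan([.4482,-.1441,.190],-82)
E
```

```text
t 4.02 tcp [0.4708 0.0734 0.2107] yaw -88.49 tilt [-0.06 -0.03] w 0.0268 F [-0.6  0.  -1.4] q [ 0.09  0.23 -0.43  2.03  0.12  0.9  -1.95]
 shift tool mm [ 28.4  20.9 216.8] n>= 5.3  turn about tool y deg -6.49 (world ccw 6.49 )
```

Request:
{"api": "jog_arm", "payload": {"motion": [[0,[0.0047,0,0.0361],[0,0,0]],[0,[0.0047,0,0.0361],[0,0,0]],[0,[0.0047,0,0.0361],[0,0,0]],[0,[0.0047,0,0.0361],[0,0,0]],[0,[0.0048,0,0.0362],[0,0,0]],[0,[0.0048,0,0.0362],[0,0,0]],[0,[0,0.01,0],[0,-3.2,0]],[0,[0,0.011,0],[0,-3.3,0]],[0,[0,0,0],[0,0,0]],[0,[0,0,0],[0,0,0]]]}}

```text
clock: 4.85
tcp_pos: [0.4478, -0.1433, 0.1889]
orientation: [-0.153, 2.153, -2.15]
contact_force: [-0.4, -0.3, -0.1]
grip_width: 0.0268
```

Request:
{"api": "jog_arm", "payload": {"motion": [[0,[0,0,0],[0,0,0]],[0,[0,0,0],[0,0,0]]]}}

```text
clock: 5.02
tcp_pos: [0.4492, -0.1432, 0.1905]
orientation: [-0.151, 2.149, -2.149]
contact_force: [-0.3, 0.1, -0.7]
grip_width: 0.0269
```

```bash
python3 - <<'E'
from h import *
plan([.4482,-.1441,.190],-82)
s=r.grab_frame('side'); o=r.get_obs()['tcp_pos']
u,v=proj(s,o).ravel().astype(int); print(u,v)
save('over1',cv2.resize(s['image'][v-20:v+50,u-40:u+40],(800,700),interpolation=cv2.INTER_CUBIC)[:600])
P=cloud(s).reshape(-1,3); yaw=np.radians(8); X=np.array([np.cos(yaw),np.sin(yaw)]);Y=np.array([-np.sin(yaw),np.cos(yaw)])
l=np.c_[(P[:,:2]-o[:2])@X,(P[:,:2]-o[:2])@Y,P[:,2]-o[2]]*1000
Q=l[(abs(l[:,0])<40)&(abs(l[:,1])<45)&(l[:,2]<-12)&(l[:,2]>-36)]
print(np.round(Q[np.argsort(Q[:,0])]).astype(int).tolist())
Q=l[(abs(l[:,0])<40)&(abs(l[:,1])<45)&(l[:,2]<-37)&(l[:,2]>-68)]
print(np.round(Q[np.argsort(Q[:,0])]).astype(int).tolist())
E
```

```text
t 5.02 tcp [ 0.4492 -0.1432  0.1905] yaw -81.98 tilt [0.01 0.  ] w 0.0269 F [-0.3  0.1 -0.7] q [ 0.44  0.24 -0.3   2.07  0.09  0.85 -1.34]
 shift tool mm [1.1 0.5 0.7] n>= 0.0  turn about tool y deg 0.02 (world ccw -0.02 )
313 171
[[-27, -5, -31], [-27, 3, -31], [-26, 14, -22], [-26, -5, -20], [-26, 14, -15], [-26, 4, -24], [-26, -6, -28], [-25, 10, -28], [-25, -8, -18], [-25, 1, -17], [-25, 10, -21], [-25, 0, -22], [-25, 10, -13], [-25, -10, -26], [-25, 7, -34], [-25, -9, -15], [-24, -2, -31], [-24, 16, -30], [-23, 13, -35], [-23, 15, -23], [-23, 13, -27], [-22, 12, -20], [-22, 13, -13], [-22, 12, -17], [-21, 17, -26], [-21, 17, -22], [-20, 14, -31], [-20, 14, -20], [-19, 14, -16], [-18, 19, -30], [-17, 18, -18], [-16, 15, -24], [-15, 13, -18], [-15, 11, -30], [-14, 18, -23], [-13, 15, -32], [-13, 16, -21], [-13, 15, -17], [-12, 14, -29], [-11, 21, -15], [-11, 18, -32], [-10, 17, -28], [-10, 17, -25], [-10, 17, -21], [-8, 22, -18], [-7, 21, -16], [-6, 15, -27], [-5, 13, -31], [-4, 20, -17], [-2, 15, -31], [-2, 14, -28], [-1, 13, -25], [-1, 22, -17], [2, 16, -24], [2, 15, -28], [2, 13, -33], [3, 20, -18], [4, 17, -28], [5, 16, -32], [5, 17, -24], [5, 25, -13], [6, 24, -17], [8, 18, -24], [9, 16, -33], [9, 16, -29], [12, 15, -30], [13, 15, -23], [13, 15, -15], [14, 13, -20], [14, 12, -29], [15, 18, -22], [16, 17, -30], [16, 16, -27], [16, 16, -15], [18, 12, -14], [18, 12, -22], [19, 18, -30], [20, 16, -28], [20, 15, -25], [21, 13, -22], [22, 11, -19]]
[[-12, 0, -64], [-12, -10, -65], [-11, -2, -57], [-11, -12, -62], [-11, -3, -62], [-10, 3, -66], [-10, 3, -62], [-9, -5, -55], [-9, 3, -55], [-9, 1, -60], [-8, 8, -64], [-7, -2, -54], [-7, 6, -62], [-6, 4, -59], [-5, -7, -53], [-5, 2, -52], [-4, 0, -58], [-3, 6, -59], [-3, 5, -63], [-2, 3, -57], [-2, -6, -53], [-1, 0, -54], [1, 6, -64], [1, 4, -57], [2, 3, -62]]
```

View pics/over1.png

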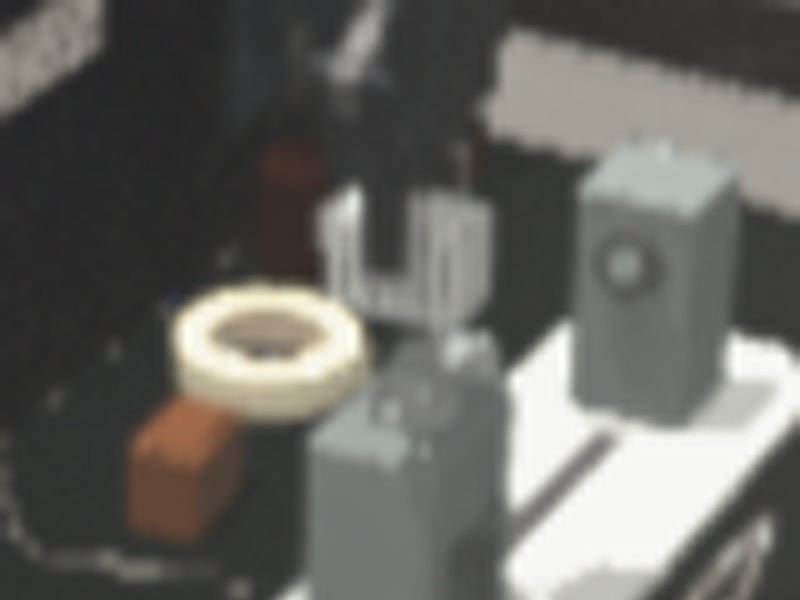

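```bash
python3 - <<'E'
from h import *
import pickle
o=r.get_obs()['tcp_pos']; yaw=np.radians(8); X=np.array([np.cos(yaw),np.sin(yaw)]);Y=np.array([-np.sin(yaw),np.cos(yaw)])
fs=[r.grab_frame('side') for _ in range(5)]
print([float(abs(fs[0]['range_z']-f['range_z']).mean()) for f in fs])
fs.append(pickle.load(open('side0.pkl','rb')))
L=[]
for i,f in enumerate(fs):
    P=cloud(f).reshape(-1,3); l=np.c_[(P[:,:2]-o[:2])@X,(P[:,:2]-o[:2])@Y,P[:,2]]*1000
    if i<5: L.append(l)
    A=l[(abs(l[:,0])<16)&(abs(l[:,1])<16)&(l[:,2]>121.5)&(l[:,2]<133.5)]
    if i==5: print('init',np.round(A[np.argsort(A[:,0])]).astype(int).tolist())
l=np.mean(L,0)
A=l[(abs(l[:,0])<18)&(abs(l[:,1])<18)&(l[:,2]>121.5)&(l[:,2]<140)]
print('now',np.round(A[np.argsort(A[:,0])],1).tolist())
z0=o[2]*1000
K=l[(l[:,0]<-18)&(l[:,0]>-35)&(abs(l[:,1])<8)&(l[:,2]<z0-8)&(l[:,2]>z0-31)];print('knob -x',np.median(K[:,0]),K[:,0].std(),len(K))
K=l[(abs(abs(l[:,0]+2)-17)<4)&(abs(l[:,1]-14)<6)&(l[:,2]<z0-5)&(l[:,2]>z0-31)];print('knob +y',np.round(np.sort(K[:,1]),1))
E
```

```text
[0.0, 0.013333708047866821, 0.013185113668441772, 0.01332241389900446, 0.013424402102828026]
init [[-13, -7, 132], [-13, 2, 132], [-12, 1, 128], [-12, -9, 127], [-12, -2, 122], [-9, -6, 131], [-9, 3, 132], [-9, 1, 123], [-9, 1, 127], [-6, 4, 124], [-6, 4, 128], [-5, 0, 129], [-4, 8, 133], [-2, 3, 122], [-1, 1, 125], [0, 8, 128], [1, 6, 131]]
now [[-12.3, -8.0, 131.1], [-12.3, 0.5, 123.5], [-11.8, -0.4, 126.8], [-11.7, -10.0, 125.9], [-11.7, -0.2, 130.9], [-10.6, 5.4, 121.6], [-10.6, 6.4, 133.9], [-10.4, -3.3, 132.9], [-10.3, 5.2, 129.3], [-9.8, 3.7, 124.5], [-9.6, 4.3, 136.6], [-9.5, -5.3, 135.7], [-7.2, -1.5, 137.0], [-6.8, 5.5, 124.7], [-6.6, 5.4, 128.5], [-6.1, 4.3, 131.8], [-5.3, 2.7, 134.7], [-4.4, -8.7, 136.7], [-3.8, -0.9, 136.5], [-3.5, 6.4, 124.4], [-2.8, 5.2, 131.5], [-2.6, 4.4, 127.1], [-1.8, 3.1, 134.2], [-1.7, -6.0, 137.5], [-1.1, 1.7, 137.2], [0.6, 5.9, 131.1], [0.9, 4.8, 126.5], [1.4, 3.1, 121.5], [1.8, 3.2, 133.3]]
knob -x -25.61474613089941 0.30941712659715837 8
knob +y [12.6 13.2 13.5 13.5 13.7 13.8 14.  14.  14.5 14.5 14.5 14.5 14.6 14.6
 14.6 14.7 14.7 15.1 15.2 15.3 15.3 15.4 15.7 15.8 15.9 16.1 16.2 16.3
 16.4 16.6 16.9 17. ]
```

Request:
{"api": "jog_arm", "payload": {"motion": [[0,[0.002,0.005,0.003],[0,0,0]],[0,[0,0.008,0],[0,0,0]],[0,[0,0.004,0],[0,0,0]],[0,[0,0.002,0],[0,0,0]],[0,[0,0.002,0],[0,0,0]],[0,[0,0,0],[0,0,0]]]}}

```text
clock: 5.82
tcp_pos: [0.4471, -0.1469, 0.1688]
orientation: [-0.152, 2.15, -2.149]
contact_force: [1.0, -0.2, -0.4]
grip_width: 0.0267
```

```bash
python3 - <<'E'
from h import *
plan([.4482,-.1441,.152],-82); print(r.get_obs()['moment'])
E
```

```text
t 5.82 tcp [ 0.4471 -0.1469  0.1688] yaw -81.97 tilt [-0.05  0.02] w 0.0267 F [ 1.  -0.2 -0.4] q [ 0.44  0.27 -0.29  2.09  0.11  0.8  -1.35]
 shift tool mm [-1.4 16.8 -2.6] n>= 0.4  turn about tool y deg 0.03 (world ccw -0.03 )
[ 0.00072023 -0.00671227  0.0060931 ]
```

Underside is at about 136 mm, so just around the shaft top with no force. I'll continue down in small steps.

Request:
{"api": "jog_arm", "payload": {"motion": [[0,[0,0.002,0],[0,0,0]],[0,[0,0.002,0],[0,0,0]],[0,[0,0.001,0],[0,0,0]],[0,[0,0,0],[0,0,0]]]}}

```text
clock: 6.15
tcp_pos: [0.4473, -0.147, 0.1641]
orientation: [-0.151, 2.149, -2.149]
contact_force: [0.2, 0.1, -0.5]
grip_width: 0.027
```

```bash
python3 - <<'E'
from h import *
plan([.4482,-.1441,.152],-82); print(r.get_obs()['moment'])
E
```

```text
t 6.15 tcp [ 0.4473 -0.147   0.1641] yaw -81.98 tilt [-0.02  0.01] w 0.027 F [ 0.2  0.1 -0.5] q [ 0.44  0.27 -0.29  2.1   0.11  0.79 -1.35]
 shift tool mm [-1.3 12.1 -2.7] n>= 0.3  turn about tool y deg 0.02 (world ccw -0.02 )
[-0.03157462 -0.03526384 -0.03036605]
```

Request:
{"api": "jog_arm", "payload": {"motion": [[0,[0,0.003,0],[0,0,0]],[0,[0,0.003,0],[0,0,0]],[0,[0,0.003,0],[0,0,0]],[0,[0,0,0],[0,0,0]]]}}

```text
clock: 6.48
tcp_pos: [0.4469, -0.1469, 0.1546]
orientation: [-0.152, 2.15, -2.149]
contact_force: [-0.1, 0.6, -0.7]
grip_width: 0.0272
```

```bash
python3 - <<'E'
from h import *
plan([.4482,-.1441,.152],-82); print(r.get_obs()['moment'])
s=r.grab_frame('side')
save('seat1',cv2.resize(s['image'][155:225,270:350],(640,560),interpolation=cv2.INTER_CUBIC))
E
```

```text
t 6.48 tcp [ 0.4469 -0.1469  0.1546] yaw -81.98 tilt [-0.06  0.02] w 0.0272 F [-0.1  0.6 -0.7] q [ 0.43  0.29 -0.29  2.11  0.12  0.76 -1.36]
 shift tool mm [-1.7  2.6 -2.6] n>= 0.1  turn about tool y deg 0.02 (world ccw -0.02 )
[ 0.0018364   0.0171267  -0.02810956]
```

View pics/seat1.png

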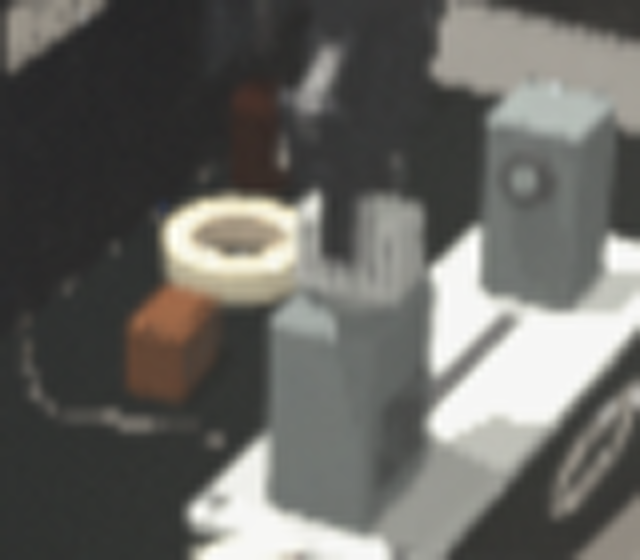

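Request:
{"api": "jog_arm", "payload": {"motion": [[0,[0,0.0015,0],[0,0,0]],[0,[0,0.0015,0],[0,0,0]],[0,[0,0.001,0],[0,0,0]],[0,[0,0,0],[0,0,0]]]}}

```text
clock: 6.87
tcp_pos: [0.4476, -0.147, 0.1521]
orientation: [-0.15, 2.148, -2.149]
contact_force: [-3.9, 0.4, 9.0]
grip_width: 0.0268
```

```bash
python3 - <<'E'
from h import *
plan([.4482,-.1441,.152],-82); print(r.get_obs()['moment'])
E
```

```text
t 6.87 tcp [ 0.4476 -0.147   0.1521] yaw -81.99 tilt [ 0.01 -0.02] w 0.0268 F [-3.9  0.4  9. ] q [ 0.43  0.29 -0.29  2.11  0.12  0.76 -1.36]
 shift tool mm [-1.1  0.1 -2.8] n>= 0.1  turn about tool y deg 0.01 (world ccw -0.01 )
[ 0.26499842  0.70686253 -0.02946272]
```

Request:
{"api": "jog_arm", "payload": {"motion": [[0,[0,0,-0.0002],[0,-6,0]],[0,[0,0,-0.0002],[0,-6,0]],[0,[0,0,-0.0002],[0,-6,0]],[0,[0,0,-0.0003],[0,-6,0]],[0,[0,0,-0.0002],[0,-6,0]],[0,[0,0,-0.0002],[0,-6,0]],[0,[0,0,-0.0002],[0,-6,0]],[0,[0,0,-0.0003],[0,-6,0]],[0,[0,0,-0.0002],[0,-6,0]],[0,[0,0,0],[0,0,0]]]}}

```text
clock: 7.7
tcp_pos: [0.4475, -0.147, 0.1522]
orientation: [-0.937, 1.554, -1.56]
contact_force: [1.1, -4.6, 4.7]
grip_width: 0.0273
```

```bash
python3 - <<'E'
from h import *
plan([.4482,-.1441,.152],-10); print(r.get_obs()['moment'])
s=r.grab_frame('side')
save('turn1',cv2.resize(s['image'][155:225,270:350],(640,560),interpolation=cv2.INTER_CUBIC))
E
```

```text
t 7.7 tcp [ 0.4475 -0.147   0.1522] yaw -27.85 tilt [ 0.16 -0.11] w 0.0273 F [ 1.1 -4.6  4.7] q [ 0.59  0.31 -0.47  2.1   0.2   0.77 -0.5 ]
 shift tool mm [-2.9  0.2 -0.7] n>= 0.1  turn about tool y deg -17.85 (world ccw 17.85 )
[-1.04379054 -0.17082126 -0.05585393]
```

View pics/turn1.png

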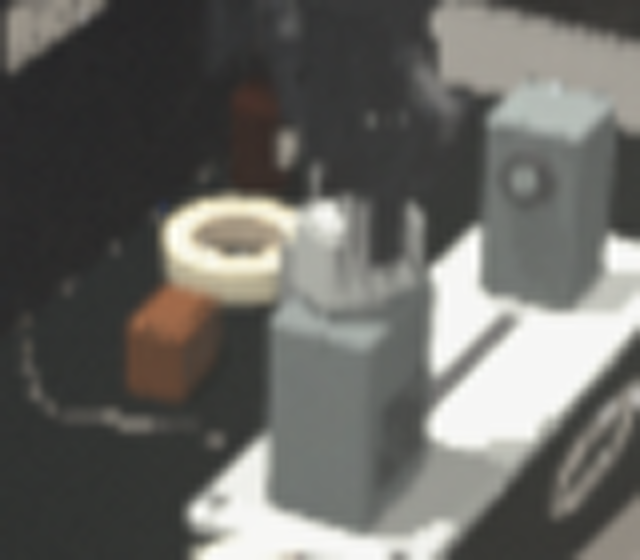

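Request:
{"api": "jog_arm", "payload": {"motion": [[0,[0.001,0,0.0005],[0,-4,0]],[0,[0,0,0],[0,-4,0]],[0,[0,0,0],[0,-4,0]],[0,[0,0,0],[0,-3,0]],[0,[0,0,0],[0,0,0]],[0,[0,0,0],[0,0,0]]]}}

```text
clock: 8.25
tcp_pos: [0.4474, -0.1473, 0.1521]
orientation: [-1.09, 1.375, -1.379]
contact_force: [0.1, -3.2, 6.3]
grip_width: 0.0269
```

```bash
python3 - <<'E'
from h import *
plan([.4482,-.1441,.152],-10); print(r.get_obs()['moment'],r.get_obs()['tau'][6])
s=r.grab_frame('side');t=r.grab_frame('top')
save('turn2',cv2.resize(s['image'][155:225,270:350],(640,560),interpolation=cv2.INTER_CUBIC))
E
```

```text
t 8.25 tcp [ 0.4474 -0.1473  0.1521] yaw -13.22 tilt [ 0.14 -0.07] w 0.0269 F [ 0.1 -3.2  6.3] q [ 0.63  0.32 -0.52  2.1   0.23  0.78 -0.26]
 shift tool mm [-3.3  0.1 -0. ] n>= 0.1  turn about tool y deg -3.22 (world ccw 3.22 )
[-0.73944743 -0.14904441  0.00526086] 0.08726578205823898
```

View pics/turn2.png

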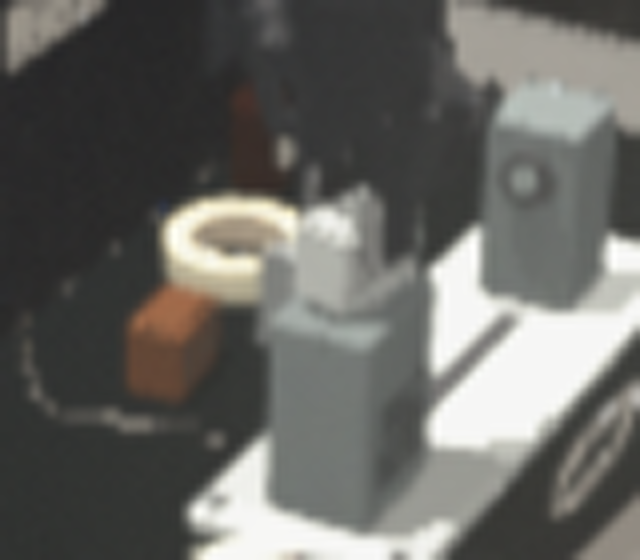

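Request:
{"api": "jog_arm", "payload": {"motion": [[0,[0,0,0],[0,-2,0]],[0,[0,0,0],[0,-2,0]],[0,[0,0,0],[0,0,0]],[0,[0,0,0],[0,0,0]]]}}

```text
clock: 8.68
tcp_pos: [0.4476, -0.1475, 0.1522]
orientation: [-1.127, 1.325, -1.33]
contact_force: [2.3, -3.9, 5.9]
grip_width: 0.027
```

```bash
python3 - <<'E'
from h import *
plan([.4482,-.1441,.152],-10); print(r.get_obs()['moment'],r.get_obs()['tau'][6])
E
```

```text
t 8.68 tcp [ 0.4476 -0.1475  0.1522] yaw -9.29 tilt [ 0.16 -0.07] w 0.027 F [ 2.3 -3.9  5.9] q [ 0.65  0.32 -0.54  2.1   0.23  0.78 -0.2 ]
 shift tool mm [-3.5  0.2  0.1] n>= 0.1  turn about tool y deg 0.71 (world ccw -0.71 )
[-0.85453052 -0.2414064  -0.31591512] 0.36790380254387856
```

Request:
{"api": "jog_arm", "payload": {"motion": [[0,[0,0,0],[0,-2,0]],[0,[0,0,0],[0,0,0]],[0,[0,0,0],[0,0,0]]]}}

```text
clock: 8.93
tcp_pos: [0.4476, -0.1475, 0.1522]
orientation: [-1.145, 1.3, -1.305]
contact_force: [2.3, -4.2, 4.8]
grip_width: 0.0269
```

```bash
python3 - <<'E'
from h import *
plan([.4482,-.1441,.152],-10); print(r.get_obs()['moment'],r.get_obs()['tau'][6])
E
```

```text
t 8.93 tcp [ 0.4476 -0.1475  0.1522] yaw -7.33 tilt [ 0.16 -0.06] w 0.0269 F [ 2.3 -4.2  4.8] q [ 0.65  0.32 -0.54  2.1   0.24  0.78 -0.17]
 shift tool mm [-3.4  0.2  0.2] n>= 0.1  turn about tool y deg 2.67 (world ccw -2.67 )
[-0.83970451 -0.29807194 -0.49987733] 0.5649534612894058
```

Request:
{"api": "jog_arm", "payload": {"motion": [[0,[0,-0.001,0],[0,3,0]],[0,[0,0,0],[0,0,0]],[0.5,[0,0,0],[0,0,0]],[0.7,[0,0,0],[0,0,0]],[1,[0,0,0],[0,0,0]],[1,[0,0,0],[0,0,0]],[1,[0,0,0],[0,0,0]],[1,[0,-0.03,0],[0,0,0]],[1,[0,-0.035,0],[0,0,0]],[1,[0,-0.035,0],[0,0,0]]]}}

```text
clock: 9.77
tcp_pos: [0.4455, -0.1459, 0.2529]
orientation: [-1.123, 1.339, -1.334]
contact_force: [0.8, -1.1, 0.7]
grip_width: 0.0852
```

```bash
python3 - <<'E'
from h import *
plan([.504,.2755,.250],77)
s=r.grab_frame('side')
save('turn3',cv2.resize(s['image'][155:225,270:350],(640,560),interpolation=cv2.INTER_CUBIC))
E
```

```text
t 9.77 tcp [ 0.4455 -0.1459  0.2529] yaw -9.97 tilt [-0.12  0.08] w 0.0852 F [ 0.8 -1.1  0.7] q [ 0.7   0.18 -0.57  1.99  0.11  1.   -0.1 ]
 shift tool mm [-425.2    3.4  -15.3] n>= 10.2  turn about tool y deg -86.97 (world ccw 86.97 )
```

View pics/turn3.png

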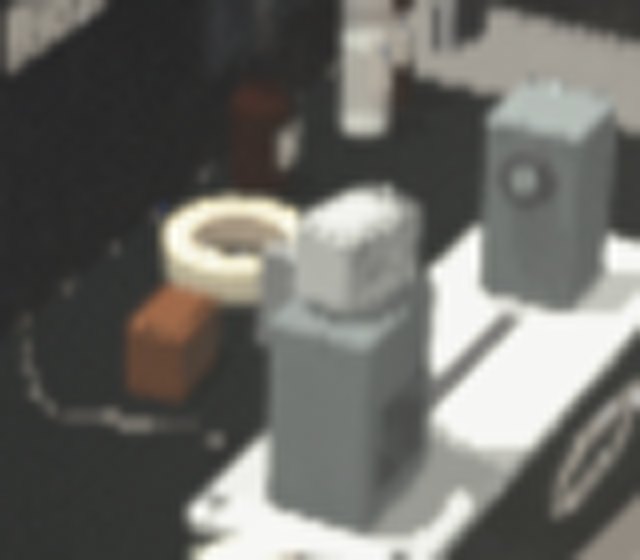

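Request:
{"api": "jog_arm", "payload": {"motion": [[1,[-0.0415,0,-0.0015],[0,0,0]],[1,[-0.0415,0,-0.0015],[0,0,0]],[1,[-0.0415,0,-0.0015],[0,0,0]],[1,[-0.0415,0,-0.0015],[0,0,0]],[1,[-0.0415,0,-0.0015],[0,0,0]],[1,[-0.0415,0,-0.0015],[0,0,0]],[1,[-0.0415,0,-0.0015],[0,0,0]],[1,[-0.0415,0,-0.0015],[0,0,0]],[1,[-0.0415,0,-0.0015],[0,0,0]],[1,[-0.0415,0,-0.0015],[0,0,0]]]}}

```text
clock: 10.65
tcp_pos: [0.5033, 0.2667, 0.252]
orientation: [-1.122, 1.337, -1.337]
contact_force: [0.7, -1.1, -0.8]
grip_width: 0.0854
```

```bash
python3 - <<'E'
from h import *
plan([.504,.2755,.250],77)
a=0.06; X=np.array([np.cos(a),np.sin(a)]);Y=np.array([-np.sin(a),np.cos(a)])
for n in('side','top'):
    L=[]
    for _ in range(3):
        f=r.grab_frame(n); P=cloud(f).reshape(-1,3); L.append(P)
    P=np.nanmedian(L,0)
    c=np.array([.4455,-.1465])
    l=np.c_[(P[:,:2]-c)@X,(P[:,:2]-c)@Y,P[:,2]]*1000
    m=(abs(l[:,0])<40)&(abs(l[:,1])<40)&(l[:,2]>152)&(l[:,2]<162); Q=l[m]
    if m.sum()>5: print(n,'knob top',m.sum(),np.round(Q.mean(0),1),np.median(Q[:,2]),cv2.minAreaRect(Q[:,:2].astype(np.float32)))
    m=(l[:,0]>30)&(l[:,0]<75)&(abs(l[:,1])<60)&(l[:,2]>40)&(l[:,2]<135); Q=l[m]; print(n,'blade',np.round(Q).astype(int).tolist())
E
```

```text
t 10.65 tcp [0.5033 0.2667 0.252 ] yaw -10.02 tilt [-0.   -0.01] w 0.0854 F [ 0.7 -1.1 -0.8] q [-0.01  0.4  -0.75  1.77  0.3   1.09 -1.04]
 shift tool mm [-8.7  2.  -0.9] n>= 0.2  turn about tool y deg -87.02 (world ccw 87.02 )
side knob top 51 [ -2.7   2.8 154.8] 155.10950521449317 ((-2.7045297622680664, 0.7595100402832031), (46.410945892333984, 22.98909568786621), 72.40612030029297)
side blade [[44, -24, 117], [49, -10, 118], [47, -13, 117], [42, -13, 118], [40, -16, 118], [49, -11, 113], [46, -13, 113], [42, -12, 115], [37, -11, 117], [51, -14, 107], [46, -12, 110], [45, -18, 107], [43, -22, 105], [48, -9, 106], [47, -15, 103], [45, -19, 102], [43, -23, 101], [47, -7, 103], [46, -13, 101], [45, -19, 98], [42, -21, 98], [48, -10, 98], [45, -11, 98], [43, -16, 96], [42, -22, 93], [52, -10, 93], [48, -9, 94], [47, -16, 91], [44, -17, 91], [42, -22, 89], [51, -9, 89], [48, -11, 89], [46, -14, 88], [46, -22, 84], [51, -9, 85], [48, -11, 85], [48, -17, 82], [52, -11, 80], [47, -9, 82], [52, -10, 76], [47, -8, 78], [52, -11, 71], [48, -11, 72]]
top knob top 74 [  1.    0.  156.2] 156.27611937071418 ((1.1608991622924805, -0.4461822509765625), (46.120689392089844, 26.6462459564209), 74.02442932128906)
top blade [[52, -11, 117], [51, -9, 99], [50, -12, 106], [47, -15, 116], [47, -19, 114], [47, -23, 116], [50, -10, 85], [49, -13, 89], [43, -15, 117], [43, -19, 115], [42, -23, 117], [43, -27, 114], [41, -30, 120], [48, -15, 71], [39, -14, 118], [38, -18, 120], [38, -22, 119], [42, -28, 98], [35, -10, 116], [35, -14, 116], [35, -18, 115], [43, -27, 71], [41, -30, 80], [31, -10, 115], [31, -14, 116], [30, -17, 120]]
```

Request:
{"api": "jog_arm", "payload": {"motion": [[1,[0,0,0],[0,-7,0]],[1,[0,0,0],[0,-7,0]],[1,[0,0,0],[0,-7,0]],[1,[0,0,0],[0,-7,0]],[1,[0,0,0],[0,-7,0]],[1,[0,0,0],[0,-7,0]],[1,[0,0,0],[0,-7,0]],[1,[0,0,0],[0,-7,0]],[1,[0,0,0],[0,-7,0]],[1,[0,0,0],[0,-7,0]]]}}

```text
clock: 11.78
tcp_pos: [0.5041, 0.2624, 0.2521]
orientation: [-1.534, 0.408, -0.409]
contact_force: [-0.8, -0.4, -0.2]
grip_width: 0.0852
```

Request:
{"api": "jog_arm", "payload": {"motion": [[1,[0,0,0],[0,-6,0]],[1,[0,0,0],[0,-6,0]],[1,[0,0,0],[0,-5,0]],[1,[0,0,0],[0,0,0]]]}}

```text
clock: 12.12
tcp_pos: [0.504, 0.2625, 0.2519]
orientation: [-1.565, 0.178, -0.178]
contact_force: [0.2, -0.9, 0.5]
grip_width: 0.0855
```

```bash
python3 - <<'E'
from h import *
import pickle
s=pickle.load(open('side0.pkl','rb'))
L=[]
a=np.radians(-13);X=np.array([np.cos(a),np.sin(a)]);Y=np.array([-np.sin(a),np.cos(a)]);c=np.array([.504,.2755])
fs=[r.grab_frame('side') for _ in range(4)]
P=np.nanmedian([cloud(f).reshape(-1,3) for f in fs],0)
l=np.c_[(P[:,:2]-c)@X,(P[:,:2]-c)@Y,P[:,2]]*1000
q=lambda m:(np.round(np.median(l[m],0),1).tolist(),int(m.sum()))
b=(abs(l[:,0])<30)&(abs(l[:,1])<20)
print('top',q(b&(l[:,2]>53.5)),np.round(np.percentile(l[b&(l[:,2]>53.5)][:,:2],[0,5,95,100],axis=0),1).tolist())
print('+y face',q(b&(l[:,2]>22)&(l[:,2]<50)&(l[:,1]>5)&(abs(l[:,0])<15)),'-x face',q(b&(l[:,2]>22)&(l[:,2]<50)&(l[:,0]<-12)&(abs(l[:,1])<7)))
F=l[b&(l[:,2]>22)&(l[:,2]<50)&(l[:,1]>5)&(abs(l[:,0])<18)]; print('slope deg of +y face',np.degrees(np.polyfit(F[:,0],F[:,1],1)))
plan([.504,.2755,.250],77)
save('cell1',cv2.resize(fs[0]['image'][230:310,200:280],(600,600),interpolation=cv2.INTER_CUBIC))
E
```

```text
top ([-17.3, 11.2, 410.3], 920) [[-29.9, -19.9], [-29.2, -14.5], [21.4, 19.3], [29.9, 20.0]]
+y face ([0.7, 10.5, 35.6], 43) -x face ([-21.4, 0.1, 36.2], 29)
slope deg of +y face [  1.21944627 597.95220494]
t 12.32 tcp [0.5037 0.2639 0.2523] yaw 76.81 tilt [ 0.01 -0.04] w 0.0852 F [ 0.1 -0.3  0.2] q [ 0.21  0.51 -1.08  1.76  0.49  1.17  0.32]
 shift tool mm [-2.3  2.2 11.4] n>= 0.3  turn about tool y deg -0.19 (world ccw 0.19 )
```

View pics/cell1.png

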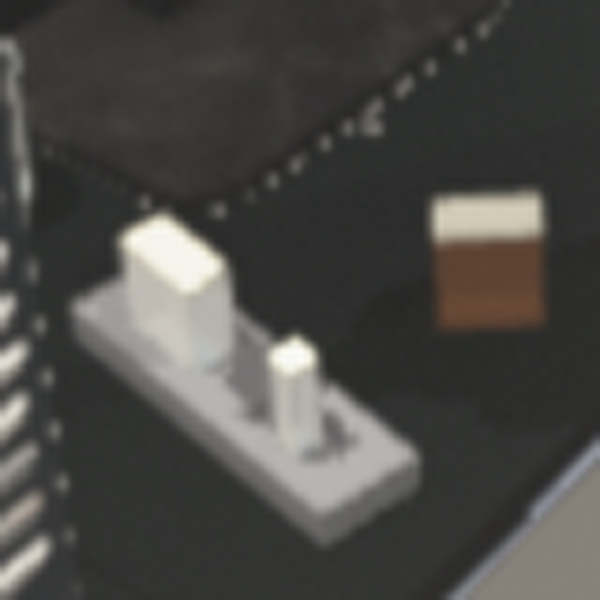

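Request:
{"api": "jog_arm", "payload": {"motion": [[1,[-0.0023,0.03,0.0114],[0,0,0]],[1,[0,0.04,0],[0,-0.5,0]],[1,[0,0.04,0],[0,0,0]],[1,[0,0.035,0],[0,0,0]],[1,[0,0,0],[0,0,0]],[1,[0,0,0],[0,0,0]]]}}

```text
clock: 12.82
tcp_pos: [0.503, 0.2759, 0.1066]
orientation: [-1.566, 0.174, -0.169]
contact_force: [0.4, 0.1, 1.0]
grip_width: 0.0852
```

```bash
python3 - <<'E'
from h import *
plan([.504,.2757,.040],77.5)
s=r.grab_frame('side')
save('cell2',cv2.resize(s['image'][210:290,190:270],(600,600),interpolation=cv2.INTER_CUBIC))
E
```

```text
t 12.82 tcp [0.503  0.2759 0.1066] yaw 77.48 tilt [-0.16 -0.09] w 0.0852 F [0.4 0.1 1. ] q [ 0.08  0.69 -0.95  1.87  0.68  0.95  0.17]
 shift tool mm [ 1.2 66.6  0.2] n>= 1.6  turn about tool y deg -0.02 (world ccw 0.02 )
```

View pics/cell2.png

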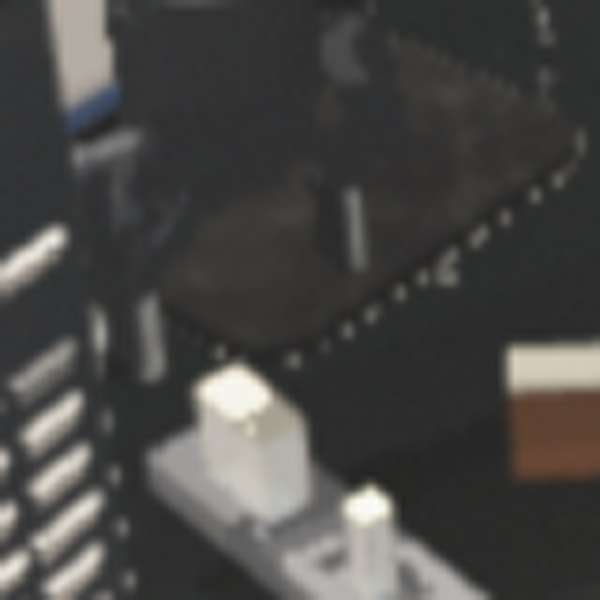

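Request:
{"api": "jog_arm", "payload": {"motion": [[1,[0,0.035,0],[0,0,0]],[1,[0,0.02,0],[0,0,0]],[1,[0,0.011,0],[0,0,0]],[1,[0,0,0],[0,0,0]],[0.5,[0,0,0],[0,0,0]],[0.35,[0,0,0],[0,0,0]],[0.25,[0,0,0],[0,0,0]],[0.15,[0,0,0],[0,0,0]],[0.1,[0,0,0],[0,0,0]],[0.1,[0,0,0],[0,0,0]]], "force": 30}}

```text
clock: 13.7
tcp_pos: [0.5042, 0.2767, 0.042]
orientation: [-1.564, 0.17, -0.172]
contact_force: [0.2, -0.1, 3.1]
grip_width: 0.0197
```

Request:
{"api": "jog_arm", "payload": {"motion": [[0,[0,0,0],[0,0,0]],[0,[0,0,0],[0,0,0]],[0,[0,0,0],[0,0,0]]]}}

```text
clock: 13.95
tcp_pos: [0.5042, 0.2767, 0.042]
orientation: [-1.564, 0.17, -0.172]
contact_force: [-0.3, -0.7, 4.7]
grip_width: 0.0198
```

```bash
python3 - <<'E'
from h import *
plan([.504,.2757,.040],77.5)
s=r.grab_frame('side')
save('cell3',cv2.resize(s['image'][210:290,190:270],(600,600),interpolation=cv2.INTER_CUBIC))
E
```

```text
t 13.95 tcp [0.5042 0.2767 0.042 ] yaw 77.51 tilt [0.06 0.01] w 0.0198 F [-0.3 -0.7  4.7] q [ 0.03  0.77 -0.87  1.9   0.78  0.85  0.1 ]
 shift tool mm [ 0.  2. -1.] n>= 0.1  turn about tool y deg 0.01 (world ccw -0.01 )
```

View pics/cell3.png

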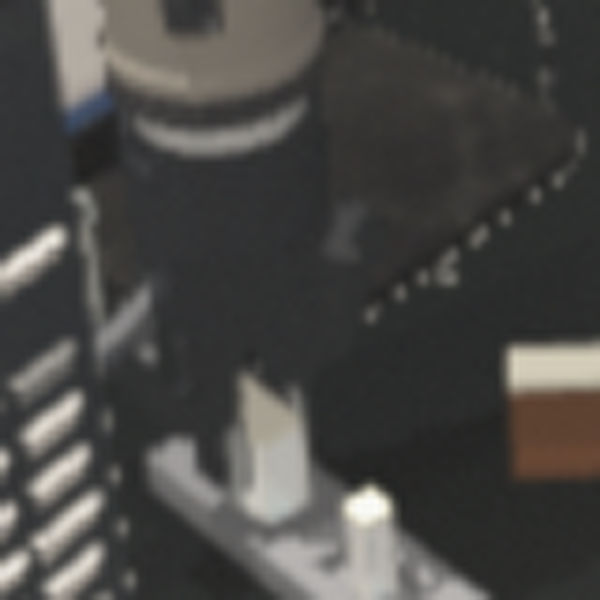

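Request:
{"api": "jog_arm", "payload": {"motion": [[0,[0,-0.005,0],[0,0,0]],[0,[0,-0.01,0],[0,0,0]],[0,[0,-0.015,0],[0,0,0]],[0,[0,-0.03,0],[0,0,0]],[0,[0,-0.04,0],[0,0,0]],[0,[0,-0.04,0],[0,0,0]],[0,[0,-0.03,0],[0,0,0]],[0,[0,-0.015,0],[0,0,0]],[0,[0,0,0],[0,0,0]],[0,[0,0,0],[0,0,0]]], "force": 40}}

```text
clock: 14.83
tcp_pos: [0.5039, 0.2763, 0.227]
orientation: [-1.564, 0.17, -0.172]
contact_force: [-0.1, -0.7, -1.1]
grip_width: 0.0198
```

```bash
python3 - <<'E'
from h import *
plan([.452,-.26,.227],3.4)
s=r.grab_frame('side'); o=r.get_obs()['tcp_pos']
u,v=proj(s,o).ravel().astype(int); print(u,v)
save('held2',cv2.resize(s['image'][v-35:v+40,u-40:u+35],(600,600),interpolation=cv2.INTER_CUBIC))
E
```

```text
t 14.83 tcp [0.5039 0.2763 0.227 ] yaw 77.51 tilt [ 0.08 -0.  ] w 0.0198 F [-0.1 -0.7 -1.1] q [ 0.17  0.55 -1.06  1.78  0.53  1.13  0.29]
 shift tool mm [ 6.540e+01 -1.000e-01 -5.348e+02] n>= 12.9  turn about tool y deg 74.11 (world ccw -74.11 )
218 214
```

View pics/held2.png

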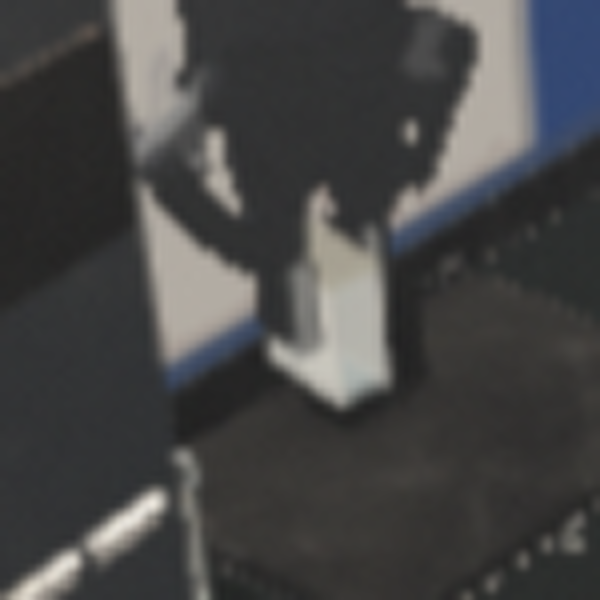

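Request:
{"api": "jog_arm", "payload": {"motion": [[0,[0.003,0,-0.02],[0,0,0]],[0,[0.0047,0,-0.0382],[0,0,0]],[0,[0.0047,0,-0.0382],[0,0,0]],[0,[0.0047,0,-0.0382],[0,0,0]],[0,[0.0047,0,-0.0382],[0,0,0]],[0,[0.0047,0,-0.0382],[0,0,0]],[0,[0.0047,0,-0.0382],[0,0,0]],[0,[0.0047,0,-0.0382],[0,0,0]],[0,[0.0047,0,-0.0382],[0,0,0]],[0,[0.0047,0,-0.0382],[0,0,0]]]}}

```text
clock: 15.72
tcp_pos: [0.4676, -0.0906, 0.2247]
orientation: [-1.564, 0.173, -0.169]
contact_force: [0.9, 0.2, -0.7]
grip_width: 0.0196
```

Request:
{"api": "jog_arm", "payload": {"motion": [[0,[0.0047,0,-0.0382],[0,0,0]],[0,[0.0047,0,-0.0382],[0,0,0]],[0,[0.0047,0,-0.0382],[0,0,0]],[0,[0.0047,0,-0.035],[0,0,0]],[0,[0.0024,0,-0.02],[0,0,0]],[0,[0,0,0],[0,0,0]]]}}

```text
clock: 16.22
tcp_pos: [0.4509, -0.2643, 0.2237]
orientation: [-1.563, 0.181, -0.175]
contact_force: [-0.5, -0.0, -0.8]
grip_width: 0.0197
```

```bash
python3 - <<'E'
from h import *
plan([.453,-.2605,.227],3.5)
E
```

```text
t 16.22 tcp [ 0.4509 -0.2643  0.2237] yaw 77.03 tilt [-0.21  0.07] w 0.0197 F [-0.5 -0.  -0.8] q [ 1.27  0.47 -1.09  1.89  0.47  1.08  1.33]
 shift tool mm [ 1.2 -3.3  4.2] n>= 0.1  turn about tool y deg 73.53 (world ccw -73.53 )
```

Request:
{"api": "jog_arm", "payload": {"motion": [[0,[0,0,0],[0,6.5,0]],[0,[0,0,0],[0,6.5,0]],[0,[0,0,0],[0,6.5,0]],[0,[0,0,0],[0,6.5,0]],[0,[0,0,0],[0,6.5,0]],[0,[0,0,0],[0,6.5,0]],[0,[0,0,0],[0,6.5,0]],[0,[0,0,0],[0,6.5,0]],[0,[0,0,0],[0,6.5,0]],[0,[0,0,0],[0,6.5,0]]]}}

```text
clock: 17.05
tcp_pos: [0.4525, -0.2575, 0.2246]
orientation: [-1.303, 1.053, -1.047]
contact_force: [0.5, 0.3, -1.2]
grip_width: 0.0194
```

Request:
{"api": "jog_arm", "payload": {"motion": [[0,[0,0,0],[0,6,0]],[0,[0,0,0],[0,2,0]],[0,[0,0,0],[0,0,0]],[0,[0,0,0],[0,0,0]]]}}

```text
clock: 17.38
tcp_pos: [0.4528, -0.2578, 0.2251]
orientation: [-1.247, 1.151, -1.147]
contact_force: [-0.7, -0.1, -1.4]
grip_width: 0.0198
```

```bash
python3 - <<'E'
from h import *
plan([.453,-.2605,.096],3.5)
E
```

```text
t 17.38 tcp [ 0.4528 -0.2578  0.2251] yaw 4.66 tilt [-0.12  0.08] w 0.0198 F [-0.7 -0.1 -1.4] q [ 1.07  0.36 -0.81  1.9   0.31  1.01  0.2 ]
 shift tool mm [  2.9 129.1   0.2] n>= 3.1  turn about tool y deg 1.16 (world ccw -1.16 )
```

Request:
{"api": "jog_arm", "payload": {"motion": [[0,[0.003,0.02,0],[0,1.2,0]],[0,[0,0.035,0],[0,0,0]],[0,[0,0.035,0],[0,0,0]],[0,[0,0.025,0],[0,0,0]],[0,[0,0.014,0],[0,0,0]],[0,[0,0,0],[0,0,0]],[0,[0,0,0],[0,0,0]],[0,[0,0,0],[0,0,0]]]}}

```text
clock: 18.05
tcp_pos: [0.4548, -0.2619, 0.0986]
orientation: [-1.235, 1.164, -1.168]
contact_force: [0.6, -0.7, -0.7]
grip_width: 0.0196
```

```bash
python3 - <<'E'
from h import *
plan([.453,-.2605,.096],3.5)
fs=[r.grab_frame('side') for _ in range(4)]; s=fs[0]
save('fin1',cv2.resize(s['image'][140:230,285:385],(800,720),interpolation=cv2.INTER_CUBIC)[:600])
o=r.get_obs()['tcp_pos']
P=np.nanmedian([cloud(f).reshape(-1,3) for f in fs],0)
a=np.radians(3.5);X=np.array([np.cos(a),np.sin(a)]);Y=np.array([-np.sin(a),np.cos(a)]);c=o[:2]
l=np.c_[(P[:,:2]-c)@X,(P[:,:2]-c)@Y,P[:,2]]*1000
b=(abs(l[:,0])<20)&(abs(l[:,1])<30)&(l[:,2]>50)&(l[:,2]<112)
Q=l[b]; print(len(Q)); print(np.round(Q[np.argsort(Q[:,2])]).astype(int).tolist())
# detector
d=(abs(l[:,0])<40)&(l[:,1]<-60)&(l[:,1]>-150)&(l[:,2]>107)&(l[:,2]<116); print('det top',cv2.minAreaRect(l[d][:,:2].astype(np.float32)),d.sum())
d=(abs(l[:,0])<18)&(l[:,1]<-55)&(l[:,1]>-90)&(l[:,2]>35)&(l[:,2]<65); print('det +y face y',np.median(l[d][:,1]),d.sum())
d=(l[:,0]<-15)&(l[:,0]>-40)&(l[:,1]<-80)&(l[:,1]>-120)&(l[:,2]>25)&(l[:,2]<100); print('det -x face x',np.median(l[d][:,0]),d.sum(), np.polyfit(l[d][:,1],l[d][:,0],1))
E
```

```text
t 18.05 tcp [ 0.4548 -0.2619  0.0986] yaw 3.35 tilt [ 0.12 -0.04] w 0.0196 F [ 0.6 -0.7 -0.7] q [ 0.96  0.53 -0.7   2.    0.49  0.78  0.03]
 shift tool mm [-1.5  2.6 -1.8] n>= 0.1  turn about tool y deg -0.15 (world ccw 0.15 )
115
[[-10, 20, 63], [0, 18, 63], [-11, -3, 64], [-11, -21, 64], [-11, 6, 64], [-11, -11, 65], [-5, 19, 65], [-12, 18, 67], [-10, 21, 67], [-1, 19, 68], [-10, 5, 68], [-11, -1, 70], [-11, 17, 70], [-9, 19, 70], [-12, -8, 71], [-6, 23, 72], [-1, 20, 73], [-8, 17, 73], [-11, 8, 74], [-5, 20, 74], [-11, 17, 74], [8, 20, 74], [0, 20, 77], [-17, -6, 77], [2, 23, 78], [-5, 20, 78], [-11, 9, 79], [8, 20, 79], [4, 19, 79], [-12, 19, 80], [-9, 21, 80], [-16, 10, 80], [0, 20, 81], [-4, 19, 81], [8, 19, 83], [-11, 18, 83], [-12, 10, 83], [-8, 21, 84], [-18, 7, 84], [3, 21, 85], [-3, 18, 85], [-10, 16, 86], [-1, 21, 86], [-17, 13, 86], [8, 20, 87], [-8, 20, 88], [18, 9, 88], [-18, 7, 88], [4, 21, 89], [-16, 11, 89], [-13, 13, 89], [-1, 22, 90], [-5, 22, 91], [8, 21, 92], [17, 10, 92], [-12, 20, 93], [-9, 22, 93], [-12, 13, 93], [-19, 10, 94], [3, 22, 94], [-16, 12, 94], [0,
[... 309 characters left out ...]
103], [6, 19, 104], [-17, 15, 104], [19, 8, 104], [-11, 11, 105], [-11, 20, 105], [1, 19, 105], [-15, 11, 106], [-18, 10, 106], [-3, 19, 106], [-6, 18, 107], [12, 14, 108], [6, 19, 108], [19, 9, 108], [-11, 12, 109], [-18, 9, 110], [-12, 22, 110], [-15, 12, 110], [-9, 16, 111], [1, 4, 111], [4, 6, 111], [-6, 10, 111], [-3, -6, 111], [7, 8, 111], [0, 14, 111], [-6, 19, 112], [-3, 12, 112], [0, -4, 112], [4, -20, 112], [10, 11, 112], [-3, 22, 112], [19, 8, 112], [0, 24, 112]]
det top ((-11.090373039245605, -97.5558090209961), (38.315738677978516, 40.87746047973633), 23.541234970092773) 21
det +y face y -73.91282221015223 37
det -x face x -25.999565070839868 62 [-1.23904513e-02 -2.71712247e+01]
```

View pics/fin1.png

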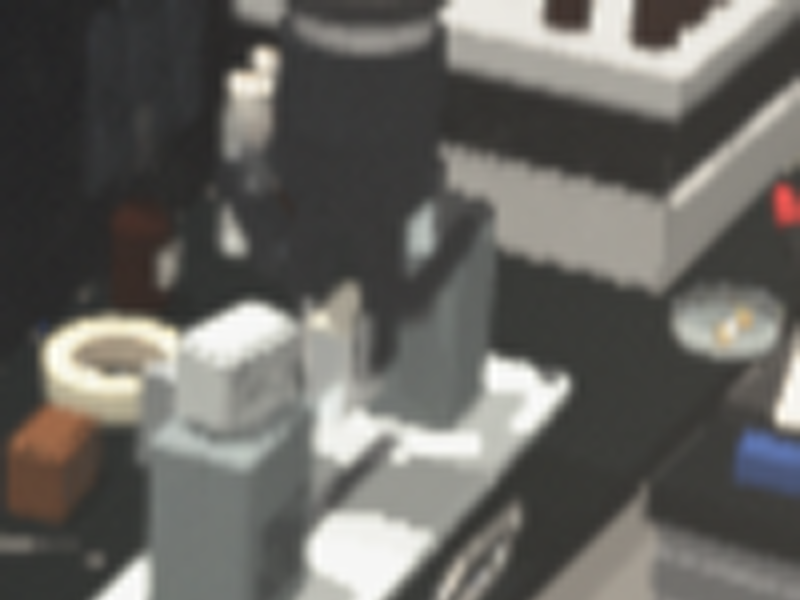

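Request:
{"api": "jog_arm", "payload": {"motion": [[0,[0,0.0026,-0.0006],[0,-0.3,0]],[0,[0,0,0],[0,0,0]],[0,[0,0,0],[0,0,0]],[0,[0,0,0],[0,0,0]],[0,[0,0,0],[0,0,0]],[0,[0,0,0],[0,0,0]]]}}

```text
clock: 18.75
tcp_pos: [0.4531, -0.2617, 0.0947]
orientation: [-1.238, 1.162, -1.163]
contact_force: [-0.2, 0.7, -1.2]
grip_width: 0.0195
```

```bash
python3 - <<'E'
from h import *
plan([.4543,-.2619,.096],3.7); print(abs(r.get_obs()['qvel']).max())
fs=[r.grab_frame('side') for _ in range(4)]; t=[r.grab_frame('top') for _ in range(3)]
o=r.get_obs()['tcp_pos']; print(o)
P=np.nanmedian([cloud(f).reshape(-1,3) for f in fs],0)
a=np.radians(3.7);X=np.array([np.cos(a),np.sin(a)]);Y=np.array([-np.sin(a),np.cos(a)]);c=o[:2]
l=np.c_[(P[:,:2]-c)@X,(P[:,:2]-c)@Y,P[:,2]]*1000
m=lambda *k:np.median(l[(l[:,0]>k[0])&(l[:,0]<k[1])&(l[:,1]>k[2])&(l[:,1]<k[3])&(l[:,2]>k[4])&(l[:,2]<k[5])],0)
print('cell -x side',m(-14.5,-8,-22,8,58,72),'cell end',m(-8,8,15,25,65,100))
F=l[(l[:,0]>-14.5)&(l[:,0]<-9)&(l[:,1]>-20)&(l[:,1]<18)&(l[:,2]>59)&(l[:,2]<75)];print('cell yaw err deg',-np.degrees(np.polyfit(F[:,1],F[:,0],1)[0]))
print('det -x face',m(-40,-15,-120,-80,25,100),'lamp -x face',m(-40,-15,90,140,30,100),'knob top z',m(-25,15,90,140,150,165))
b=(abs(l[:,0]+1)<13)&(abs(l[:,1])<24)&(l[:,2]>50);print('cell lowest z',np.sort(l[b][:,2])[:6])
P0=np.array([.471,.0,0])
# small cell and rack
Q=P[(abs(P[:,0]-.431)<.03)&(abs(P[:,1]-.29)<.03)&(P[:,2]>.045)&(P[:,2]<.058)];print('small cell',Q.mean(0))
save('fin_all',fs[0]['image'],1.4)
E
```

```text
t 18.75 tcp [ 0.4531 -0.2617  0.0947] yaw 3.62 tilt [0. 0.] w 0.0195 F [-0.2  0.7 -1.2] q [ 0.96  0.54 -0.7   2.01  0.49  0.77  0.03]
 shift tool mm [ 0.3 -1.3  1.2] n>= 0.0  turn about tool y deg -0.08 (world ccw 0.08 )
0.0015921494730701952
[ 0.45310264 -0.26172933  0.09470638]
cell -x side [-11.97292099  -6.45859125  63.60960053] cell end [-1.75547651 19.75339301 86.73739322]
cell yaw err deg -2.1604785970095173
det -x face [-25.11318166 -99.52468101  62.39011552] lamp -x face [-24.84409882 114.91590258  65.53673429] knob top z [ -3.08280248 119.10065289 154.6117974 ]
cell lowest z [56.83706098 57.64870126 58.32137495 58.39632781 58.45155937 59.47752517]
small cell [0.43127771 0.2933901  0.04954422]
```

View pics/fin_all.png

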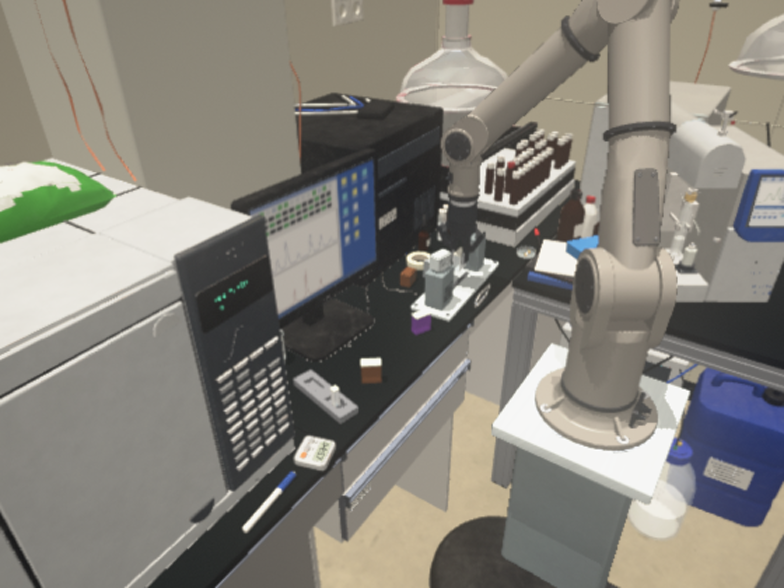

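Request:
{"api": "jog_arm", "payload": {"motion": [[0,[0,-0.001,0.001],[0,0,0]],[0,[0,0,0],[0,0,0]],[0,[0,0,0],[0,0,0]],[0,[0,0,0],[0,0,0]],[0,[0,0,0],[0,0,0]],[0,[0,0,0],[0,0,0]]]}}

```text
clock: 19.6
tcp_pos: [0.4541, -0.2617, 0.0957]
orientation: [-1.238, 1.163, -1.163]
contact_force: [-0.1, -0.2, -0.6]
grip_width: 0.0195
```

```bash
python3 - <<'E'
from h import *
plan([.4543,-.2619,.096],3.7); o=r.get_obs(); print(abs(o['qvel']).max())
P=np.nanmedian([cloud(r.grab_frame('side')).reshape(-1,3) for _ in range(4)],0)
a=np.radians(3.7);X=np.array([np.cos(a),np.sin(a)]);Y=np.array([-np.sin(a),np.cos(a)]);c=o['tcp_pos'][:2]
l=np.c_[(P[:,:2]-c)@X,(P[:,:2]-c)@Y,P[:,2]]*1000
m=lambda *k:np.median(l[(l[:,0]>k[0])&(l[:,0]<k[1])&(l[:,1]>k[2])&(l[:,1]<k[3])&(l[:,2]>k[4])&(l[:,2]<k[5])],0)
print('cell -x side',m(-14.5,-7,-22,8,58,72),'det',m(-40,-15,-120,-80,25,100),'lamp',m(-40,-15,90,140,30,100))
print('blade',m(35,60,80,115,60,100))
plan([.4543,-.2619,.096],3.7)
E
```

```text
t 19.6 tcp [ 0.4541 -0.2617  0.0957] yaw 3.62 tilt [-0. -0.] w 0.0195 F [-0.1 -0.2 -0.6] q [ 0.96  0.54 -0.7   2.    0.49  0.77  0.03]
 shift tool mm [ 0.2 -0.3  0.2] n>= 0.0  turn about tool y deg -0.08 (world ccw 0.08 )
0.0016327455389695239
cell -x side [-11.59321818  -3.90284893  64.03997994] det [-25.95921118 -98.39507534  61.16631034] lamp [-25.75623826 115.19705189  65.7432496 ]
blade [ 46.51326152 103.14970432  88.72166498]
t 19.8 tcp [ 0.4541 -0.2617  0.0957] yaw 3.62 tilt [ 0. -0.] w 0.0194 F [ 0.1  0.6 -0.9] q [ 0.96  0.54 -0.7   2.    0.49  0.77  0.03]
 shift tool mm [ 0.2 -0.3  0.2] n>= 0.0  turn about tool y deg -0.08 (world ccw 0.08 )
```

The cell sits within about 1 mm of the beam axis (measured side −11.6 + 10, against −0.8 for the housings). It is still and upright, and the blade is clear of the lens, so I'm handing in.

```bash
python3 -c "
from bench import r
print(r.hand_in())"
```

```text
the job is handed in; nothing more can be done
None
```

I seated the knob on the square shaft, turned it anticlockwise to its stop, and handed in at 19.8 s holding the larger cell in the light path. No verdict was reported.

**Knob and shutter**
- The knob went down over the shaft with almost no force until it met the collar. Its top then measured 155–156 mm, against 156 mm when fully seated.
- Turning met a firm stop, with the torque rising to about 0.5 N m. The blade stands beside the housing at about 66°, or 1.16 rad.

**Cell**
- I gripped it on the two frosted faces (19.5 mm jaw width) and lifted it straight out. It now hangs upright between the housings and is not moving.
- Seen from the side camera, its centre is about 1 mm off the beam axis, and its window point is at about 85 mm height.
- The finger direction is within about 0.3° of the photometer's axis. One noisy fit to the cell's side face put its angle about 2° off, still inside the 8° allowed.

**Bystanders**
- In the last side view nothing else looked moved, and the small cell measured in its original place. I did not re-measure the other objects one by one.

**Disagreements**
- The two cameras differed by 2–4 mm around the photometer. I relied on measurements relative to parts seen in the same picture and on the contact forces.

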